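# Feed a meal pack along the label station's rail with the push stick

## Robot

A 6-joint arm with a two-finger parallel gripper is mounted at the origin on the work surface. World frame = base frame: x ahead of the robot, y to its left, z up, the work surface at z = 0. Lengths are in m, angles in rad, forces in N, time in s.
With the tool pointing down it reaches from about 0.275 to 0.775 m from the base axis. Payload 14.6 kg.
Tool frame: the origin (TCP) lies on the centre line of the jaws, within the pads' length; the fingertips stand 14 mm ahead of it and the grasp point (between the pads) lies 5 mm behind it; z points along the fingers, y is the direction in which the jaws open and shut (so a half turn about z gives the same grasp; the last joint's range is limited). The gripper opens to 85 mm and grips with 20 to 120 N. Pads are 22 mm wide; open, the fingers measure 114 mm over their backs; the gripper's body (76 mm by 85 mm) begins 54 mm behind the grasp point. The pads swing forward as they close: fully open they stand 13 mm farther back than shut.
Start: joints at [1.125, 0.263, -0.048, 1.259, 0, 1.415], TCP at [0.151, 0.503, 0.245] pointing down, gripper open.
Joint ranges: [-2.65, 2.65], [-0.89, 1.7], [-1.18, 1.37], [-2.13, 2.11], [-1.35, 1.29], [-3.14, 3.14]. Speed limits (rad/s): [1.89, 1.89, 2.57, 2.79, 3.14, 3.14].

## Interface

Orientations are given as a rotation vector (axis times angle).
In Python, from workcell import robot gives the robot as it stands.
- The arm moves only by the shell command python3 -m handwheel 'ROWS' [OPENING] [FORCE]. ROWS is JSON, a list of rows, each an object with "delta_pos": the shift along the tool's x, y, z in mm, a list of three; "yaw": the turn about the tool's z in degrees. A call has 1 to 12 rows; each row is the pose to reach, as a shift and turn from the pose measured when the call began, along the tool's axes at that moment; what a row does not reach only later rows make up. A row lasts 1/12 s, in which the tool goes at most 41.7 mm and 7.16 degrees, less where a joint would pass 70% of its speed; a pose out of reach is approached as far as the arm can. A call with a gripper value outside its range is refused whole. OPENING is the opening, from 0 (shut) to 1 (fully open), set as the call begins (- or left out, the last holds). The fingers move at their own pace and stop on an object; FORCE is the grip in N (left out, the last holds). Time passes only in rows, so rows that repeat a pose let the fingers close. It gives the time, the measured TCP pose, the force and the opening at its end, in the units of the state.
- robot.get_obs(): the state, without advancing time (a new reading comes with each control period).
- robot.grab_frame(name): name is "scene" or "top" or "wrist"; returns a dict with "color" (384x512x3 uint8, blue, green, red), "fx", "fy", "cx", "cy" (pixels), "position" and "orientation" of the camera in the world. Camera axes: x right, y up, looking along -z (the intrinsics and any distortion apply to the point x, -y, -z); pixel columns grow to the right and rows downward; lengths in m; the calibration is good to about 2 mm. A picture is of the moment at which its call begins. There is no depth.
- robot.finish_job(): hands the job in, once; it reports no verdict.
The state is a dict: "time": time; "q": joint angles; "qvel": joint speeds; "joint_torque": joint torques, N m; "ee_pos": TCP position; "ee_rot": TCP orientation; "contact_force": force on the tool from outside, world axes, zero at the start; "moment": the same for the moment, N m; "opening": finger opening in m.
Only numpy, scipy, OpenCV 4.12 (cv2) and the standard library are available. Lean on these libraries where they do the work, as an engineer would, in place of code of your own. Each camera call takes 0.05 s, during which the arm holds its last target.

## Task

Take the orange push stick from its caddy and, touching the meal pack with nothing but the stick, first press the pack flush against the aluminium rail before its nose crosses the yellow line, then feed it along the rail and under the green bridge, flush against the rail all the way, until the pack itself has pushed the red gate fully home. Push gently, without tipping the pack or shoving it hard against rail or gate, then stand the stick upright back in its caddy and let go. Leave everything else on the counter where it is.

Things in the scene. Friction and masses are not known exactly. Their poses are not given: they have to be found in the camera images.
- rail: Fixed aluminium guide rail, 500 mm long, 20 thick, 45 high, along the far edge of a steel deck (yaw within 0.15 rad). Origin: foot of its guiding face, which faces the robot, mid-length, at deck-top height, 12 mm above the counter. x points into the rail, away from the robot (open deck at negative x), y is the feed direction, roughly to the robot's left, z up. Deck: x -195 to 20, y -250 to 250 mm.
- start_line (a point): Yellow start line across the deck, at y = 30 mm in the rail's frame. This point lies on the deck, mid-line, 97 mm from the rail's guiding face. Axes as the rail's.
- bridge (a point): Green label bridge over the deck, fixed, from y = 85 to 125 mm in the rail's frame. Its opening is 72 mm high above the deck, its top 115 mm above the deck. Its near leg stands at x = -195 to -177 mm. This point: centre of the opening's upper edge (x = -78, y = 105, z = 72 mm in the rail's frame). Axes as the rail's.
- gate_plate (a joint): Travel (m) of the red gate, a plate 110 mm wide and 50 mm high across the deck beyond the bridge: starts at 0 to 0.006, fully home at its hard end, 0.040. It slides in the feed direction, resists with about 3.5 N of friction plus 15 N s/m of damping, and stays where it is left. Its face is at y = 165 mm + travel in the rail's frame.
- gate_face (a point): Centre of the gate's face that the pack meets, 27 mm above the deck, 62 mm from the rail's guiding face. Axes as the rail's.
- pack: Black meal pack, white lid, green stripe along its length; starts on the deck short of the yellow line, off the rail, up to 0.25 rad askew. 120 mm wide (x; +x side faces the rail), 170 long (y; nose at +y faces the gate), 55 high, upright sides, 0.28 to 0.56 kg. Origin: centre of its underside. Its friction is not known exactly.
- pack_nose (a point): The pack's rail-side vertical edge at the nose, at half height: (60, 85, 27.5) mm in the pack's frame. Flush on the rail when its x in the rail's frame is 0.
- pack_tail (a point): The pack's rail-side vertical edge at the tail, at half height: (60, -85, 27.5) mm in the pack's frame.
- stick: Orange push stick, loose, 0.15 kg, upright in its caddy, yaw within 0.7 rad. Origin: handle axis at the underside, z up. Handle 26 x 26 mm square, 122 high. L-shaped foot, 55 high: a plate to x = 45 mm whose +y face (y = 13) pushes the pack's tail, and a plate to y = 58 mm whose +x face (x = 0) pushes its outer side. The notch corner is at (0, 13) mm; it fits the pack with the stick's axes along the rail's.
- caddy: The stick's aluminium caddy, a fixed open square box 120 x 120 mm outside, 45 mm high, walls and floor 5 mm. Origin: centre of its underside. It stands right or left of the feed deck; a jar stands at the other place.
- jar_a: Bystander: jar with green cap, 80 mm wide, 110 mm high. Origin: at its underside.
- jar_b: Bystander: jar with red cap, 72 mm wide, 100 mm high. Origin: at its underside.
- tub_a: Bystander: round tub, 122 mm wide, 72 mm high. Origin: at its underside.
- tub_b: Bystander: round tub, 122 mm wide, 72 mm high. Origin: at its underside.
- tray_a: Bystander: black food tray with red lid, 114 x 164 x 55 mm. Origin: at its underside.
- tray_b: Bystander: black food tray with white lid, 114 x 164 x 55 mm. Origin: at its underside.
- tongs: Bystander: steel tongs lying flat, 190 mm long, 12 mm high. Origin: at its underside.
Mind the look-alikes: they are no part of the job. Leave any blue look-alike of the stick alone.

How it is judged:
By the outcome, as a careful person would: the job done as asked, in the order asked, and still so for the second after the job is handed in, with the robot touching nothing.
It also fails if it takes over 72 s, if anything falls off the work surface, if the arm or the gripper's body presses on something with over 40 N, if the wrist force passes 120 N, or if a joint passes its speed limit or range.

## Working session

There is one attempt and no reset: what is moved stays moved. The work goes in short steps, Python scripts to look and compute and a shell command to move; the robot and the scene stay as the last step left them, time stands still between calls to the robot, and variables do not carry over. Pictures are saved under pics/ and viewed, and the job is handed in when it is done.

```bash
ls; mkdir -p pics; python3 - <<'E'
from workcell import robot
import cv2,pickle
o=robot.get_obs(); print(o)
fr={}
for n in ("scene","top","wrist"):
    f=robot.grab_frame(n); fr[n]=f
    cv2.imwrite(f"pics/{n}0.png",f["color"]); print(n,{k:v for k,v in f.items() if k!="color"})
pickle.dump(fr,open("f0.pkl","wb"))
E
```

```text
pics
{'time': 0.0, 'q': array([ 1.12469872e+00,  2.63541070e-01, -4.89428918e-02,  1.25941449e+00,
        6.02292966e-06,  1.41548496e+00]), 'qvel': array([ 0.00071583,  0.00118576,  0.00035692, -0.00031253, -0.00100386,
       -0.00216823]), 'joint_torque': array([-3.68360328e-03, -6.37620807e+01,  3.84561503e+01,  1.38668992e-02,
       -2.28842000e-04,  3.41244413e-05]), 'ee_pos': array([0.15041283, 0.50271307, 0.24481351]), 'ee_rot': array([-4.55110199e-01, -3.10811667e+00,  1.65055582e-03]), 'contact_force': array([ 0.01599032, -0.23958907, -0.50105752]), 'moment': array([ 0.02522405, -0.01058454, -0.00561419]), 'opening': 0.08554909214811895}
scene {'fx': 399.66463542823084, 'fy': 399.66463542823084, 'cx': 260.1151240087946, 'cy': 188.3289223846426, 'position': array([ 1.58986231, -0.05606202,  0.74493017]), 'orientation': array([0.8188541 , 0.7165014 , 1.35553228])}
top {'fx': 486.39820206463656, 'fy': 486.39820206463656, 'cx': 252.10699630479746, 'cy': 192.76135616627818, 'position': array([0.32142812, 0.03501198, 1.78738219]), 'orientation': array([ 0.09591523, -0.09906948, -1.59620776])}
wrist {'fx': 319.9877719468984, 'fy': 319.9877719468984, 'cx': 253.04340688382476, 'cy': 187.86355541775683, 'position': array([0.08050174, 0.52407782, 0.37378896]), 'orientation': array([-0.25111019, -0.18608785,  1.27027967])}
```

View pics/top0.png

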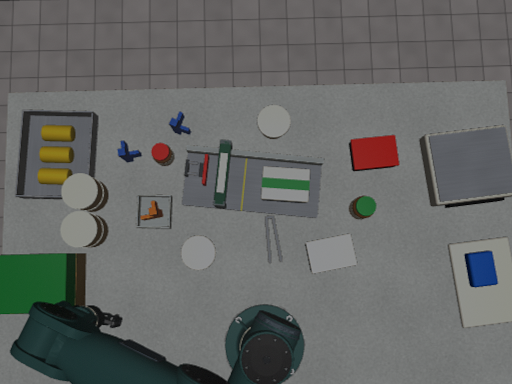

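View pics/scene0.png

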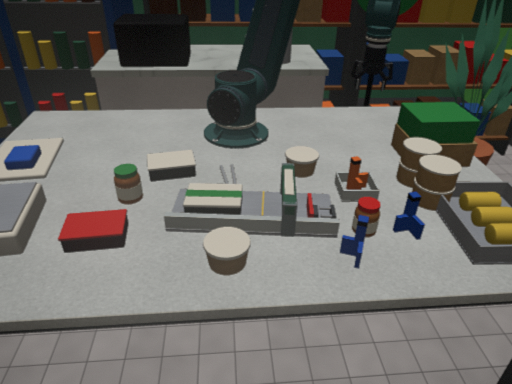

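View pics/wrist0.png

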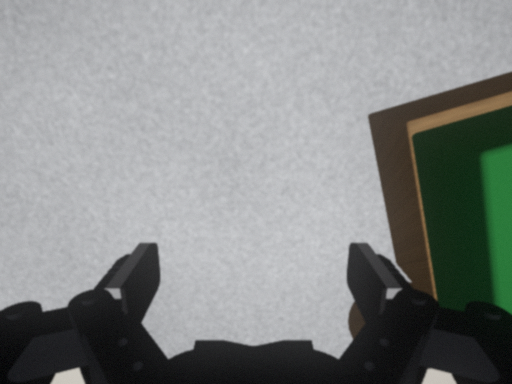

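```bash
cat > h.py <<'E'
import numpy as np,cv2,pickle
from scipy.spatial.transform import Rotation as R
def ray(f,u,v):
    d=np.array([(u-f["cx"])/f["fx"],-(v-f["cy"])/f["fy"],-1.]); return R.from_rotvec(f["orientation"]).apply(d)
def pix2z(f,u,v,z):
    d=ray(f,u,v); p=f["position"]; return p+d*(z-p[2])/d[2]
def proj(f,P):
    c=R.from_rotvec(f["orientation"]).inv().apply(np.atleast_2d(P)-f["position"])
    return np.c_[f["cx"]+f["fx"]*c[:,0]/-c[:,2], f["cy"]-f["fy"]*c[:,1]/-c[:,2]]
def crop(f,u0,v0,w,h,s,name):
    c=cv2.resize(f["color"][v0:v0+h,u0:u0+w],None,fx=s,fy=s,interpolation=cv2.INTER_CUBIC); cv2.imwrite(name,c)
E
python3 - <<'E'
from h import *
fr=pickle.load(open("f0.pkl","rb"))
crop(fr["top"],125,130,205,95,3.9,"pics/topA.png")
crop(fr["scene"],160,140,230,110,3.4,"pics/sceneA.png")
E
```

```text
(no output)
```

View pics/topA.png

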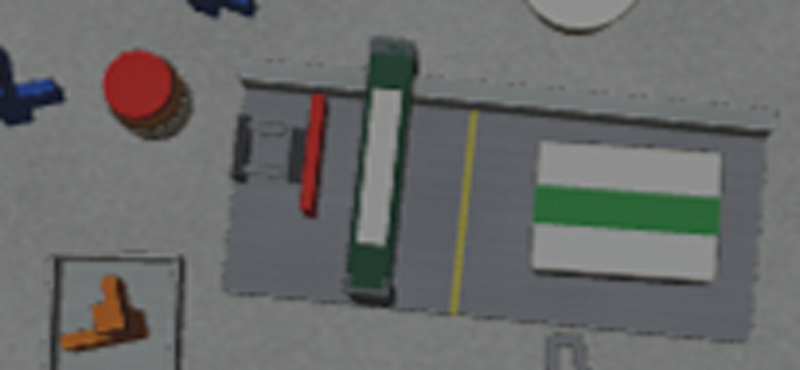

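View pics/sceneA.png

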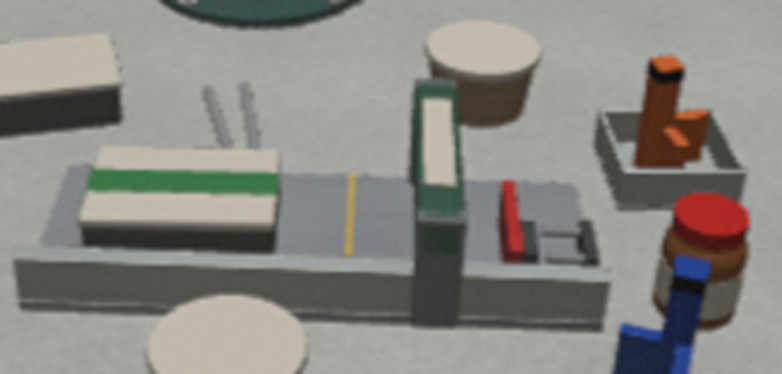

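```bash
cat > fit0.py <<'E'
from h import *
from scipy.optimize import least_squares
fr=pickle.load(open("f0.pkl","rb")); T=fr["top"];S=fr["scene"]
t=lambda u,v:(125+(u+.5)/3.9-.5,130+(v+.5)/3.9-.5)
s=lambda u,v:(160+(u+.5)/3.4-.5,140+(v+.5)/3.4-.5)
obs=[(T,t(225,292),(-195,250,0)),(T,t(748,340),(-195,-250,0)),(T,t(455,314),(-195,30,0)),(T,t(770,130),(0,-250,45)),
(S,s(17,261),(20,-250,45)),(S,s(607,269),(20,250,45)),(S,s(605,325),(20,250,-12)),(S,s(17,307),(20,-250,-12))]
def pose(p,X):
    return R.from_euler('z',p[2]).apply(np.array(X)/1000)+[p[0],p[1],.012]
def res(p): return np.concatenate([proj(f,pose(p,X))[0]-uv for f,uv,X in obs])
r=least_squares(res,[.55,.1,0],loss='soft_l1'); print("rail",r.x); print(r.fun.reshape(-1,2).round(1))
p=r.x
inv=lambda P:R.from_euler('z',-p[2]).apply(P-np.array([p[0],p[1],.012]))*1000
for uv in [(540,140),(720,152),(715,282),(532,270)]:
    P=pix2z(T,*t(*uv),.067); print("pack",inv(P).round(1))
print("handle top",pix2z(T,*t(112,283),.127))
print("caddy", [pix2z(T,*t(*q),.045).round(3) for q in [(53,257),(183,257)]])
print("line", inv(pix2z(T,*t(474,112),.012)),inv(pix2z(T,*t(316,95),.062)))
E
python3 fit0.py
python3 - <<'E'
from h import *
fr=pickle.load(open("f0.pkl","rb"))
crop(fr["top"],130,185,50,50,12,"pics/topB.png")
crop(fr["scene"],325,145,65,65,9,"pics/sceneB.png")
E
```

```text
rail [ 0.66608921  0.02018801 -0.10745766]
[[-1.1  1.9]
 [ 0.9  0.4]
 [-0.3  1. ]
 [ 0.3 -0.4]
 [-1.3 -0.5]
 [ 1.2  1.8]
 [-0.7  0.9]
 [ 0.8  1.6]]
pack [-29.7 -37.1  55. ]
pack [ -27.6 -203.    55. ]
pack [-148.  -206.3   55. ]
pack [-150.3  -39.1   55. ]
handle top [0.50452275 0.3684847  0.127     ]
caddy [array([0.539, 0.439, 0.045]), array([0.536, 0.319, 0.045])]
line [2.32169787e+00 2.70853845e+01 1.04083409e-14] [ -3.16055229 172.79080461  50.        ]
```

View pics/topB.png

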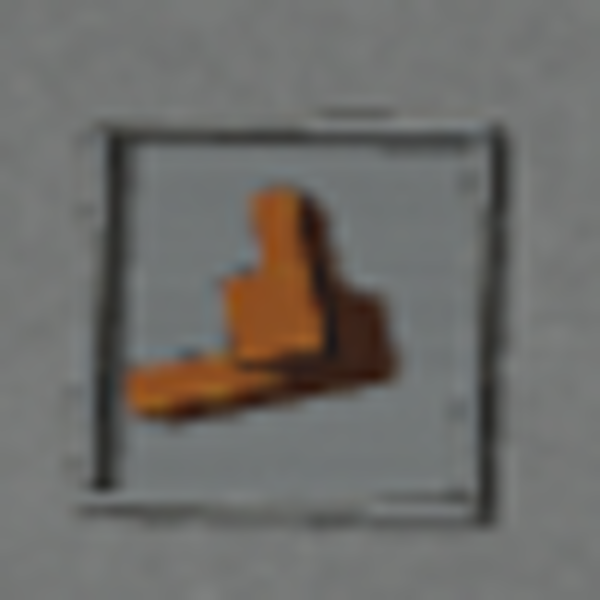

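View pics/sceneB.png

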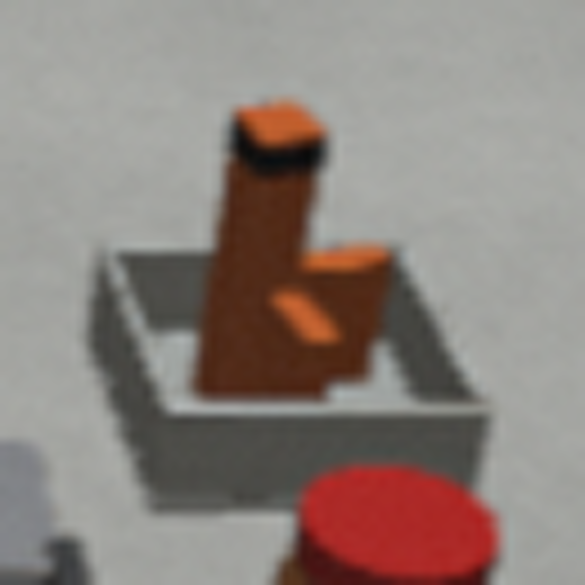

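```bash
cat >> h.py <<'E'
def tool(o): return R.from_rotvec(o["ee_rot"])
def to(o,P,yaw=None):
    """delta in tool axes (mm) and yaw (deg) to reach world TCP P with tool-x heading yaw(rad)"""
    t=tool(o); d=t.inv().apply(np.array(P)-o["ee_pos"])*1000
    x=t.apply([1,0,0]); h=np.arctan2(x[1],x[0])
    dy=None if yaw is None else -np.degrees((yaw-h+np.pi)%(2*np.pi)-np.pi)
    return d.round(1),dy,np.degrees(h)
E
python3 - <<'E'
from h import *
from workcell import robot
o=robot.get_obs(); t=tool(o); print(t.as_matrix().round(3))
f=pickle.load(open("f0.pkl","rb"))["wrist"]
print("cam in tool",t.inv().apply(f["position"]-o["ee_pos"]),(t.inv()*R.from_rotvec(f["orientation"])).as_matrix().round(3))
print(to(o,(.505,.368,.245),0.14),to(o,(.505,.368,.245),0.14+np.pi/2),to(o,(.505,.368,.245),0.14-np.pi/2))
print(proj(f,t.apply([[0,0,0],[0,0,.118],[0,0,.24],[.1,0,.24],[-.1,0,.24]])+o["ee_pos"]))
E
```

```text
[[-0.958  0.287 -0.   ]
 [ 0.287  0.958 -0.001]
 [ 0.    -0.001 -1.   ]]
cam in tool [ 0.07313591  0.00023    -0.12883941] [[-0.     0.958  0.288]
 [ 1.     0.    -0.   ]
 [-0.     0.288 -0.958]]
(array([-3.783e+02, -2.750e+01, -1.000e-01]), np.float64(155.31598111374618), np.float64(163.3373902455777)) (array([-3.783e+02, -2.750e+01, -1.000e-01]), np.float64(65.31598111374618), np.float64(163.3373902455777)) (array([-3.783e+02, -2.750e+01, -1.000e-01]), np.float64(-114.68401888625382), np.float64(163.3373902455777))
[[252.5197889  260.90338199]
 [252.72779658 186.63739788]
 [252.81078715 157.00687527]
 [252.77515897  65.74066151]
 [252.84132816 235.24164164]]
```

```bash
python3 -m handwheel '[{"delta_pos":[-15,-1,0],"yaw":-1},{"delta_pos":[-50,-3,0],"yaw":-4},{"delta_pos":[-90,-6,0],"yaw":-7},{"delta_pos":[-130,-9,0],"yaw":-10},{"delta_pos":[-170,-12,0],"yaw":-13},{"delta_pos":[-210,-15,0],"yaw":-16},{"delta_pos":[-250,-18,0],"yaw":-18},{"delta_pos":[-290,-21,0],"yaw":-20},{"delta_pos":[-330,-24,0],"yaw":-23},{"delta_pos":[-365,-26,0],"yaw":-24.7},{"delta_pos":[-378,-27,0],"yaw":-24.7},{"delta_pos":[-378,-27,0],"yaw":-24.7}]' 1 && python3 - <<'E'
from h import *
from workcell import robot
f=robot.grab_frame("wrist"); o=robot.get_obs()
pickle.dump((f,o),open("w1.pkl","wb")); cv2.imwrite("pics/w1.png",f["color"]); print(o["time"],o["ee_pos"],o["q"])
E
```

```text
time: 1.15
ee_pos: [0.5074, 0.3671, 0.2438]
ee_rot: [0.215, -3.133, 0.002]
contact_force: [0.2, 0.4, 0.0]
opening: 0.0856
1.2 [0.50558244 0.36791784 0.2441155 ] [ 4.99012493e-01  4.42189379e-01  2.24734992e-01  1.35521055e+00
 -3.62995202e-04  3.61056890e-01]
```

View pics/w1.png

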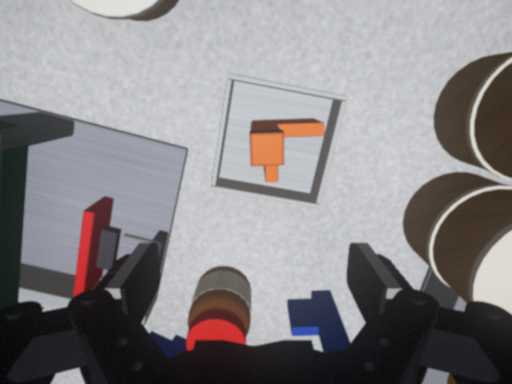

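```bash
python3 - <<'E'
from h import *
f,o=pickle.load(open("w1.pkl","rb"))
crop(f,205,65,150,150,5,"pics/w1c.png")
E
```

```text
(no output)
```

View pics/w1c.png

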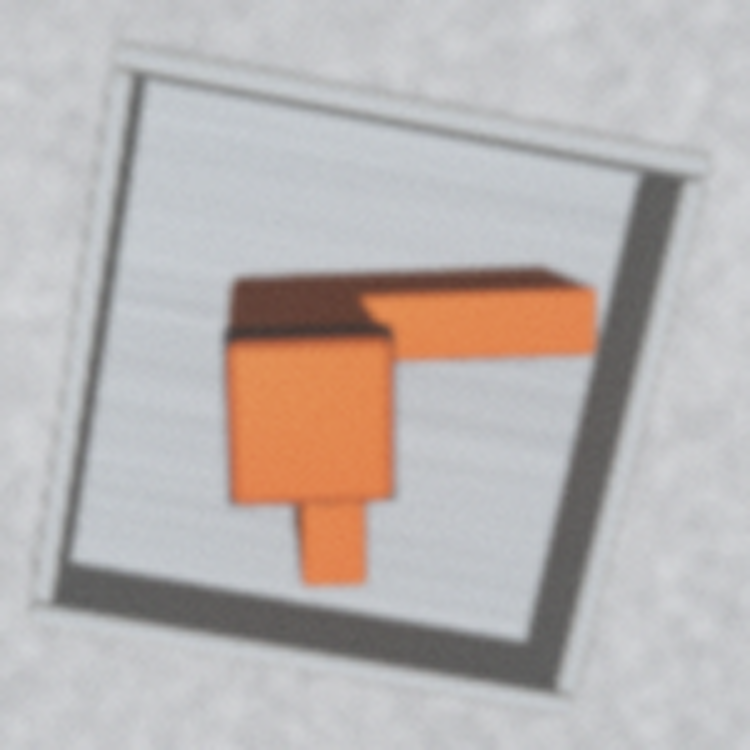

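```bash
python3 - <<'E'
from h import *
f,o=pickle.load(open("w1.pkl","rb"))
c=lambda u,v:(205+(u+.5)/5-.5,65+(v+.5)/5-.5)
P=np.array([pix2z(f,*c(*q),.127) for q in [(228,340),(390,336),(395,496),(233,500)]]); print(P.round(4)); m=P.mean(0); print("centre",m)
print("edges mm",np.linalg.norm(P-np.roll(P,1,0),axis=1)*1000)
# +y edge direction: image right = world? 
e=(P[1]-P[0])+(P[2]-P[3]); print("yaw from y-edge",np.arctan2(-e[0],e[1])); e=(P[2]-P[1])+(P[3]-P[0]); print("yaw x-edge",np.arctan2(e[1],e[0]))
Q=np.array([pix2z(f,*c(*q),.060) for q in [(595,290),(597,350),(303,583),(367,583),(360,295)]])
yaw=.1
for yaw in (.05,.08,.11,.14): print(yaw,(R.from_euler('z',-yaw).apply(Q-m)*1000).round(1)[:,:2].tolist())
C=np.array([pix2z(f,*c(*q),.045) for q in [(120,42),(710,152),(568,695),(38,603)]]); print("caddy",C.round(4),C.mean(0),np.linalg.norm(C-np.roll(C,1,0),axis=1))
o2=o; 
for y in (.08,.11): print(to(o,(m[0],m[1],.1),np.pi+y))
E
```

```text
[[0.4648 0.3591 0.127 ]
 [0.4608 0.3835 0.127 ]
 [0.4852 0.3883 0.127 ]
 [0.4893 0.3632 0.127 ]]
centre [0.475029  0.3735326 0.127    ]
edges mm [24.93514518 24.69205562 24.92764181 25.41450875]
yaw from y-edge 0.16182683312457952
yaw x-edge 0.180196199398672
0.05 [[-18.5, 55.7], [-7.2, 57.8], [44.5, 5.4], [43.4, 18.3], [-13.7, 10.7]]
0.08 [[-16.9, 56.2], [-5.5, 57.9], [44.7, 4.1], [43.9, 17.0], [-13.3, 11.1]]
0.11 [[-15.2, 56.7], [-3.7, 58.1], [44.8, 2.7], [44.4, 15.7], [-13.0, 11.5]]
0.14 [[-13.5, 57.1], [-2.0, 58.2], [44.8, 1.4], [44.9, 14.4], [-12.6, 11.9]]
caddy [[0.4209 0.3313 0.045 ]
 [0.4253 0.4487 0.045 ]
 [0.5403 0.443  0.045 ]
 [0.5354 0.3269 0.045 ]] [0.48047492 0.38748478 0.045     ] [0.11457534 0.11741067 0.11516158 0.11613941]
(array([ 29.3,   9.9, 144.2]), np.float64(3.3205845375879024), np.float64(-172.09575310136555))
(array([ 29.3,   9.9, 144.2]), np.float64(1.6017111521953675), np.float64(-172.09575310136555))
```

```bash
python3 - <<'E'
from h import *
f,o=pickle.load(open("w1.pkl","rb"))
print(f.keys(),f["fx"],f["position"],o["ee_pos"],tool(o).inv().apply(f["position"]-o["ee_pos"]))
T=pickle.load(open("f0.pkl","rb"))["top"]
t=lambda u,v:(130+(u+.5)/12-.5,185+(v+.5)/12-.5)
print(pix2z(T,*t(277,318),.127))
C=np.array([pix2z(T,*t(*q),.045) for q in [(92,122),(502,122),(490,522),(85,515)]]);print(C.round(4),C.mean(0),np.linalg.norm(C-np.roll(C,1,0),axis=1))
E
```

```text
dict_keys(['color', 'fx', 'fy', 'cx', 'cy', 'position', 'orientation']) 319.9877719468984 [0.43511453 0.35749593 0.37280739] [0.50558244 0.36791784 0.2441155 ] [ 0.07143998 -0.00076084 -0.12857564]
[0.47412409 0.37103229 0.127     ]
[[0.5423 0.4431 0.045 ]
 [0.5389 0.3199 0.045 ]
 [0.4189 0.3243 0.045 ]
 [0.4243 0.445  0.045 ]] [0.48111336 0.38306004 0.045     ] [0.11802441 0.1232587  0.1201087  0.12080646]
```

```bash
python3 -m handwheel '[{"delta_pos":[15,4,5],"yaw":-0.8},{"delta_pos":[30,8.4,20],"yaw":-1.5},{"delta_pos":[30.2,8.4,45],"yaw":-1.5},{"delta_pos":[30.2,8.4,70],"yaw":-1.5},{"delta_pos":[30.2,8.4,95],"yaw":-1.5},{"delta_pos":[30.2,8.4,118],"yaw":-1.5},{"delta_pos":[30.2,8.4,134],"yaw":-1.5},{"delta_pos":[30.2,8.4,144],"yaw":-1.5},{"delta_pos":[30.2,8.4,144],"yaw":-1.5},{"delta_pos":[30.2,8.4,144],"yaw":-1.5}]' 1 && python3 - <<'E'
from h import *
from workcell import robot
f=robot.grab_frame("wrist"); o=robot.get_obs()
pickle.dump((f,o),open("w2.pkl","wb")); cv2.imwrite("pics/w2.png",f["color"]); print(o["time"],o["ee_pos"],o["q"],o["contact_force"])
E
```

```text
time: 2.03
ee_pos: [0.4737, 0.3723, 0.1007]
ee_rot: [0.258, -3.129, 0.002]
contact_force: [0.7, 0.0, 0.8]
opening: 0.0858
2.0833 [0.47423998 0.37243538 0.10123664] [ 5.30778380e-01  4.70395761e-01 -1.26617325e-01  9.74489898e-01
 -2.55295837e-04  3.66204093e-01] [0.44091323 0.70744949 0.4670786 ]
```

View pics/w2.png

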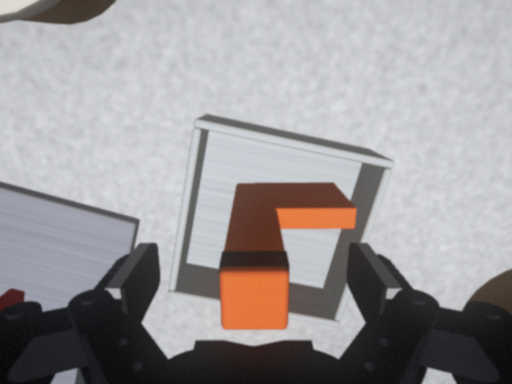

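```bash
python3 -m handwheel '[{"delta_pos":[0,0,0],"yaw":0},{"delta_pos":[0,0,0],"yaw":0},{"delta_pos":[0,0,0],"yaw":0},{"delta_pos":[0,0,0],"yaw":0},{"delta_pos":[0,0,0],"yaw":0},{"delta_pos":[0,0,0],"yaw":0},{"delta_pos":[0,0,0],"yaw":0},{"delta_pos":[0,0,0],"yaw":0}]' 0 70 && python3 - <<'E'
from h import *
from workcell import robot
f=robot.grab_frame("wrist"); o=robot.get_obs()
pickle.dump((f,o),open("w3.pkl","wb")); cv2.imwrite("pics/w3.png",f["color"]); print(o["time"],o["ee_pos"],o["q"],o["contact_force"],o["opening"])
E
```

```text
time: 2.75
ee_pos: [0.4744, 0.3726, 0.1016]
ee_rot: [-0.258, 3.131, -0.0]
contact_force: [-0.1, 0.8, 4.5]
opening: 0.0252
2.8 [0.47443225 0.37258204 0.10161189] [ 5.30794230e-01  4.70027168e-01 -1.26153637e-01  9.74604879e-01
 -1.82804844e-04  3.66253479e-01] [-0.72652801  0.93914662  5.29631105] 0.025072142394798807
```

View pics/w3.png

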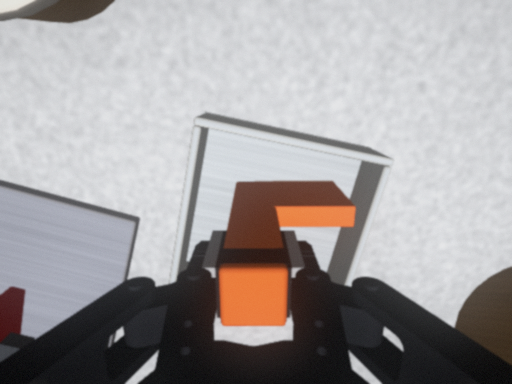

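```bash
python3 - <<'E'
from h import *
f,o=pickle.load(open("w3.pkl","rb"))
crop(f,190,170,180,170,4,"pics/w3c.png")
E
```

```text
(no output)
```

View pics/w3c.png

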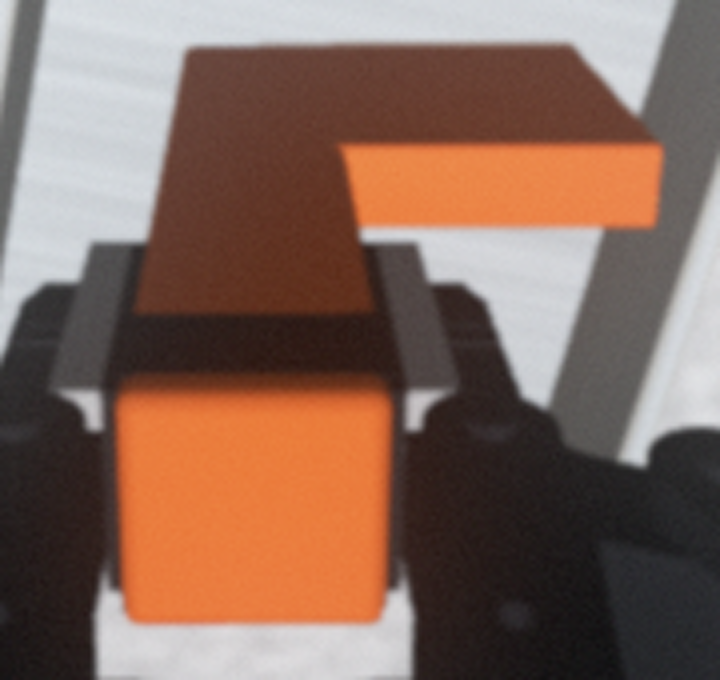

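```bash
python3 - <<'E'
from h import *
from scipy.optimize import least_squares
f,o=pickle.load(open("w3.pkl","rb"))
c=lambda u,v:np.array((190+(u+.5)/4-.5,170+(v+.5)/4-.5))
ob=[((118,383),(-13,-13,122)),((391,383),(-13,13,122)),((387,622),(13,13,122)),((123,622),(13,-13,122)),((662,143),(-13,58,55)),((656,228),(0,58,55)),((340,143),(-13,13,55)),((187,47),(-13,-13,0)),((573,44),(-13,58,0))]
def res(p):
    r=R.from_euler('zyx',[p[3],p[4],p[5]])
    return np.concatenate([proj(f,r.apply(np.array(X)/1000)+p[:3])[0]-c(*uv) for uv,X in ob])
for fix in (0,1):
    g=(lambda p:res(np.r_[p,0,0])) if fix else res
    r=least_squares(g,[.475,.373,.005,.16]+([] if fix else [0,0]),loss='soft_l1'); print(r.x.round(4)); print(r.fun.reshape(-1,2).round(1).tolist())
print(o["ee_pos"],tool(o).inv().apply(r.x[:3]-o["ee_pos"])*1000)
E
```

```text
[ 0.4774  0.374   0.0034  0.1715 -0.011   0.0071]
[[-1.3, 0.4], [0.6, 0.1], [0.1, -0.4], [-0.1, -0.3], [0.1, -0.0], [-0.2, -0.1], [1.7, 0.4], [-0.2, -0.1], [-0.2, 0.1]]
[0.4765 0.3733 0.0031 0.1601]
[[-0.4, 0.9], [1.4, 1.1], [-0.0, -0.2], [0.1, -0.5], [-0.2, 0.1], [-0.9, -0.1], [1.6, -0.2], [-0.6, -1.7], [-0.8, -0.6]]
[0.47443225 0.37258204 0.10161189] [-2.12107803  0.42762733 98.52354914]
```

```bash
python3 -m handwheel '[{"delta_pos":[0,0,-10],"yaw":0},{"delta_pos":[0,0,-30],"yaw":0},{"delta_pos":[0,0,-60],"yaw":0},{"delta_pos":[0,0,-90],"yaw":0},{"delta_pos":[0,0,-120],"yaw":0},{"delta_pos":[0,0,-145],"yaw":0},{"delta_pos":[1,-10,-153],"yaw":0},{"delta_pos":[5,-35,-153],"yaw":1},{"delta_pos":[10,-65,-153],"yaw":2},{"delta_pos":[15,-98,-153],"yaw":3},{"delta_pos":[20,-130,-153],"yaw":4},{"delta_pos":[25,-163,-153],"yaw":5}]' && python3 - <<'E'
from h import *
from workcell import robot
o=robot.get_obs(); print(o["ee_pos"],o["contact_force"],to(o,(.480,-.1925,.2546),np.pi-.1075))
E
```

```text
time: 3.8
ee_pos: [0.4757, 0.2059, 0.2542]
ee_rot: [0.12, -3.138, 0.001]
contact_force: [1.0, -0.2, -1.4]
opening: 0.0249
[0.47567874 0.20588836 0.2542248 ] [ 0.95484521 -0.22017131 -1.41578644] (array([ 2.620e+01, -3.975e+02, -2.000e-01]), np.float64(10.554935812890747), np.float64(-175.6043604847656))
```

```bash
python3 -m handwheel '[{"delta_pos":[2,-32,0],"yaw":1},{"delta_pos":[5,-68,0],"yaw":2},{"delta_pos":[7,-105,0],"yaw":3},{"delta_pos":[10,-142,0],"yaw":4},{"delta_pos":[12,-180,0],"yaw":5},{"delta_pos":[14,-218,0],"yaw":6},{"delta_pos":[17,-256,0],"yaw":7},{"delta_pos":[19,-294,0],"yaw":8},{"delta_pos":[22,-332,0],"yaw":9},{"delta_pos":[24,-366,0],"yaw":10},{"delta_pos":[26,-390,0],"yaw":10.5},{"delta_pos":[26,-397,0],"yaw":10.5}]' && python3 -m handwheel '[{"delta_pos":[0,0,0],"yaw":0},{"delta_pos":[0,0,0],"yaw":0}]' && python3 - <<'E'
from h import *
from workcell import robot
fr={n:robot.grab_frame(n) for n in ("wrist","top","scene")}
o=robot.get_obs(); print(o["time"],o["ee_pos"],o["contact_force"],o["opening"],o["q"],to(o,(.480,-.1925,.2546),np.pi-.1075))
pickle.dump((fr,o),open("w4.pkl","wb"))
cv2.imwrite("pics/w4.png",fr["wrist"]["color"]);crop(fr["top"],170,130,165,110,4.8,"pics/t4.png");crop(fr["scene"],155,130,200,120,4,"pics/s4.png")
E
```

```text
time: 4.8
ee_pos: [0.4794, -0.1953, 0.2538]
ee_rot: [-0.173, -3.135, 0.001]
contact_force: [-0.6, 0.8, -1.5]
opening: 0.0253
time: 4.97
ee_pos: [0.4788, -0.1954, 0.2534]
ee_rot: [-0.174, -3.134, 0.001]
contact_force: [0.0, -0.5, -1.6]
opening: 0.0255
5.1167 [ 0.47923755 -0.1942157   0.2538369 ] [ 0.10066885  0.64169031 -1.80631135] 0.025127979207583136 [-0.54194978  0.24814431 -0.04597573  1.27813484 -0.00144101 -0.4328962 ] (array([-0.6,  1.8, -0.8]), np.float64(-0.08899184238886308), np.float64(173.75171185995478))
```

View pics/w4.png

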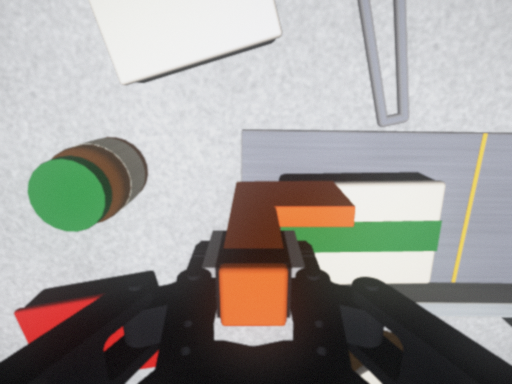

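View pics/t4.png

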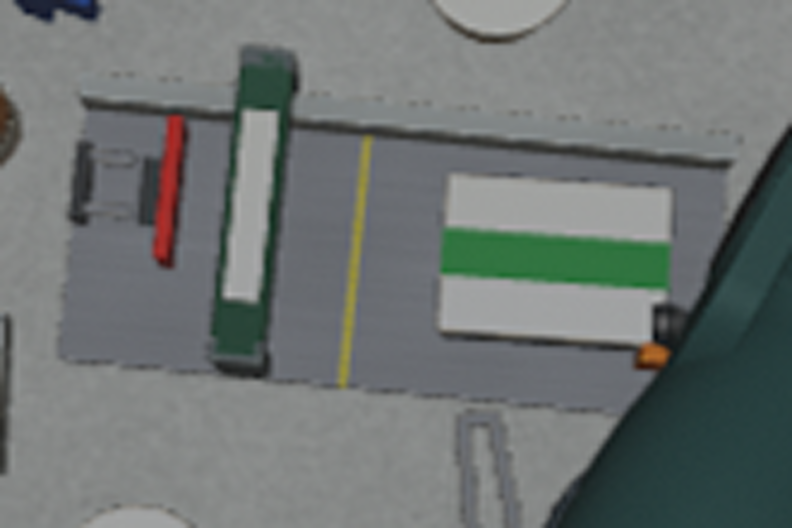

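View pics/s4.png

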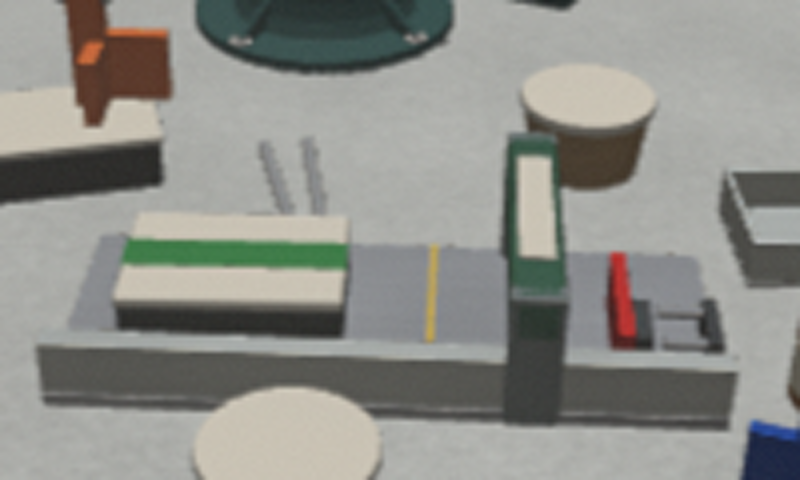

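```bash
python3 - <<'E'
from h import *
(fr,o)=pickle.load(open("w4.pkl","rb"))
crop(fr["wrist"],232,115,280,205,2.85,"pics/w4c.png")
E
```

```text
(no output)
```

View pics/w4c.png

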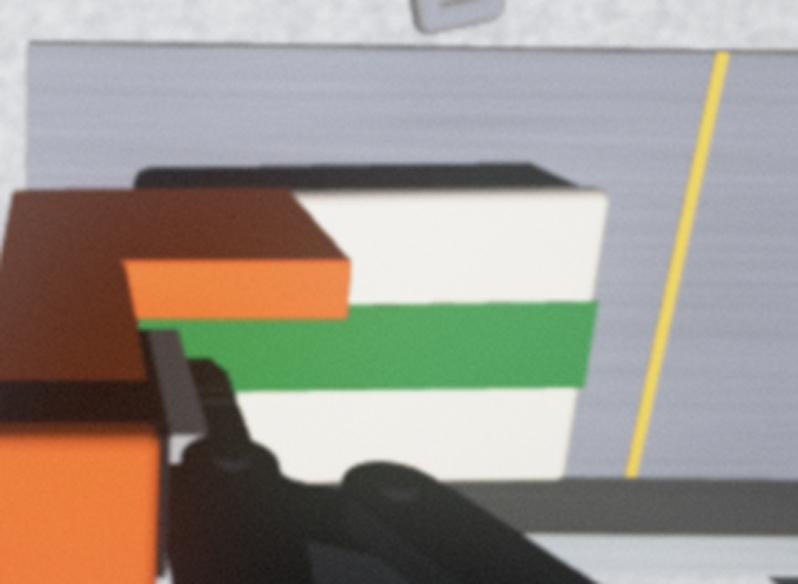

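```bash
cat > fit4.py <<'E'
from h import *
from scipy.optimize import least_squares
(fr,o)=pickle.load(open("w4.pkl","rb")); W,T,S=fr["wrist"],fr["top"],fr["scene"]
A=lambda u0,v0,s:(lambda u,v:np.array((u0+(u+.5)/s-.5,v0+(v+.5)/s-.5)))
w=A(232,115,2.85);t=A(170,130,4.8);s=A(155,130,4)
rail=[(W,w(28,42),(-195,-250,0)),(W,w(722,52),(-195,30,0)),(W,w(632,478),(0,30,0)),
(T,t(60,361),(-195,250,0)),(T,t(343,387),(-195,30,0)),(T,t(734,164),(0,-250,45)),(T,t(83,107),(0,250,45)),(T,t(370,138),(0,30,0)),
(S,s(38,345),(20,-250,45)),(S,s(737,358),(20,250,45)),(S,s(432,243),(-195,30,0)),(S,s(735,427),(20,250,-12)),(S,s(42,402),(20,-250,-12))]
pack=[(W,w(607,192),(-60,85,55)),(W,w(562,478),(60,85,55)),(W,w(137,172),(-60,-85,0)),(W,w(528,164),(-60,85,0)),
(T,t(447,173),(60,85,55)),(T,t(672,187),(60,-85,55)),(T,t(439,333),(-60,85,55)),
(S,s(114,302),(60,-85,55)),(S,s(345,305),(60,85,55)),(S,s(350,213),(-60,85,55)),(S,s(136,212),(-60,-85,55))]
pose=lambda p,X:R.from_euler('z',p[2]).apply(np.array(X)/1000)+[p[0],p[1],.012]
def fit(obs,x0):
    g=lambda p:np.concatenate([proj(f,pose(p,X))[0]-uv for f,uv,X in obs])
    r=least_squares(g,x0,loss='soft_l1'); return r.x,g(r.x).reshape(-1,2).round(1).tolist()
for nm,sel in (("all",(W,T,S)),("W",(W,)),("T",(T,)),("S",(S,))):
    a,ra=fit([q for q in rail if any(q[0] is z for z in sel)],[.666,.02,-.107])
    b,rb=fit([q for q in pack if any(q[0] is z for z in sel)],[.58,-.1,-.107])
    rel=R.from_euler('z',-a[2]).apply(np.r_[b[:2]-a[:2],0])*1000
    print(nm,a.round(4),b.round(4),"rel",rel.round(1)[:2],round(b[2]-a[2],4))
    if nm=="all":print(ra,rb)
E
python3 fit4.py
```

```text
all [ 0.6689  0.0194 -0.1205] [ 0.5687 -0.0913 -0.0782] rel [ -86.1 -121.9] 0.0423
[[-0.5, 0.1], [-0.1, -1.1], [-0.3, -1.8], [-1.3, -0.2], [-0.6, -0.0], [-0.0, -1.1], [-2.0, -1.8], [-1.2, -0.3], [-1.0, -0.1], [0.6, 2.8], [0.3, 0.5], [-1.5, 1.1], [0.2, 1.3]] [[0.2, 0.1], [1.4, 2.0], [-4.6, -0.7], [1.3, -2.5], [-0.3, -0.8], [0.1, -1.4], [-0.3, -1.0], [-1.4, -0.3], [-0.7, -0.5], [-0.9, 0.6], [-1.2, 0.3]]
W [ 0.6702  0.0192 -0.1249] [ 0.5691 -0.0918 -0.0798] rel [ -86.5 -122.7] 0.0451
T [ 0.6665  0.0155 -0.1234] [ 0.5648 -0.0915 -0.0836] rel [ -87.7 -118.7] 0.0398
S [ 0.664   0.0211 -0.1092] [ 0.5688 -0.0881 -0.0798] rel [ -82.7 -118.9] 0.0294
```

```bash
python3 - <<'E'
from h import *
from workcell import robot
o=robot.get_obs(); print(to(o,(.4817,-.1957,.1135),np.pi-.121))
E
```

```text
(array([ -2.9,  -1.1, 140.3]), np.float64(0.6845011810377521), np.float64(173.75171185995478))
```

```bash
python3 -m handwheel '[{"delta_pos":[-1,0,10],"yaw":0.3},{"delta_pos":[-3,-1,30],"yaw":0.7},{"delta_pos":[-3,-1,55],"yaw":0.7},{"delta_pos":[-3,-1,80],"yaw":0.7},{"delta_pos":[-3,-1,103],"yaw":0.7},{"delta_pos":[-3,-1,120],"yaw":0.7},{"delta_pos":[-3,-1,132],"yaw":0.7},{"delta_pos":[-3,-1,139],"yaw":0.7},{"delta_pos":[-3,-1,140],"yaw":0.7},{"delta_pos":[-3,-1,140],"yaw":0.7},{"delta_pos":[-3,-1,140],"yaw":0.7}]' && python3 - <<'E'
from h import *
from workcell import robot
fr={n:robot.grab_frame(n) for n in ("wrist","scene")}
o=robot.get_obs(); print(o["time"],o["ee_pos"],o["contact_force"],o["moment"],to(o,(.4817,-.1957,.1135),np.pi-.121))
pickle.dump((fr,o),open("w5.pkl","wb"))
cv2.imwrite("pics/w5.png",cv2.resize(fr["wrist"]["color"],None,fx=1.5,fy=1.5,interpolation=cv2.INTER_CUBIC));crop(fr["scene"],155,130,200,120,4,"pics/s5.png")
E
```

```text
time: 6.03
ee_pos: [0.4823, -0.1955, 0.1147]
ee_rot: [-0.19, -3.135, 0.002]
contact_force: [1.0, -0.8, -1.3]
opening: 0.0251
6.1333 [ 0.4822672  -0.1957023   0.11466335] [ 0.09645358  0.75273055 -2.45616152] [-0.00785213 -0.0144625  -0.00200506] (array([ 0.6, -0.1,  1.2]), np.float64(0.0003871248568758861), np.float64(173.0675978037739))
```

View pics/w5.png

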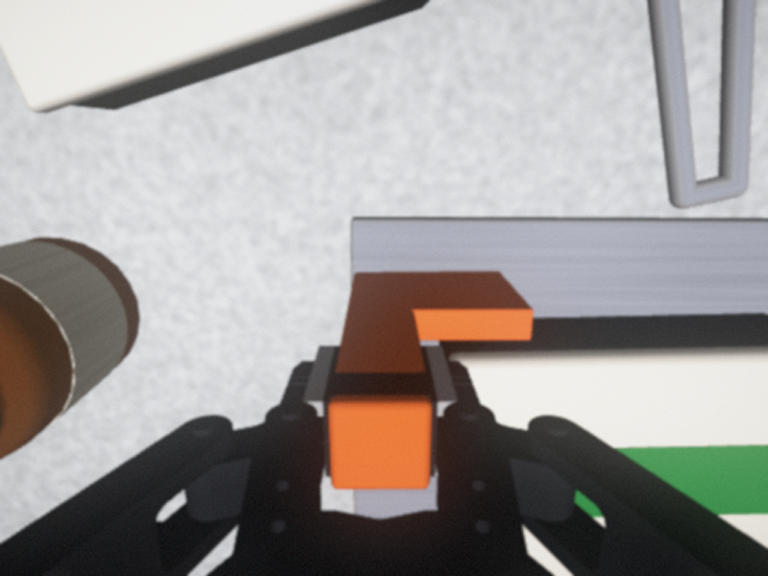

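View pics/s5.png

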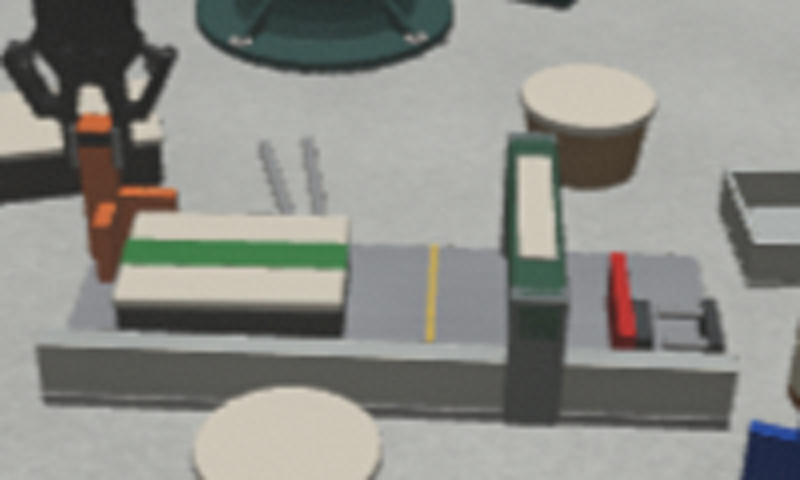

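```bash
python3 -m handwheel '[{"delta_pos":[-4,4,0.5],"yaw":0.4},{"delta_pos":[-8,7,1],"yaw":0.4},{"delta_pos":[-11,10,1],"yaw":0.4},{"delta_pos":[-13,12,1],"yaw":0.4},{"delta_pos":[-14.5,14,1],"yaw":0.4},{"delta_pos":[-16,16,1],"yaw":0.4},{"delta_pos":[-17.5,18,1],"yaw":0.4},{"delta_pos":[-19,20,1],"yaw":0.4},{"delta_pos":[-20.5,22,1],"yaw":0.4},{"delta_pos":[-22,24,1],"yaw":0.4},{"delta_pos":[-23.5,26,1],"yaw":0.4},{"delta_pos":[-25,28,1],"yaw":0.4}]' && cat > look.py <<'E'
from h import *
from workcell import robot
import sys
k=sys.argv[1]
fr={n:robot.grab_frame(n) for n in sys.argv[2:]}
o=robot.get_obs()
RY=-.127; r=R.from_euler('z',-RY)
print(o["time"],o["ee_pos"].round(4),"F rail",r.apply(o["contact_force"]).round(1),"M",o["moment"].round(2),to(o,o["ee_pos"])[2])
ax=o["ee_pos"]+tool(o).apply([-.0021,.0004,.0]); print("notch in rail approx",(r.apply(ax-[.668,.019,0])*1000+[0,13,0]).round(1)[:2], "nose y",((r.apply(ax-[.668,.019,0])*1000)[1]+13+170).round(1))
pickle.dump((fr,o),open(f"w{k}.pkl","wb"))
if "wrist" in fr: cv2.imwrite(f"pics/w{k}.png",cv2.resize(fr["wrist"]["color"],None,fx=1.5,fy=1.5,interpolation=cv2.INTER_CUBIC))
if "scene" in fr: crop(fr["scene"],155,130,200,120,4,f"pics/s{k}.png")
if "top" in fr: crop(fr["top"],170,130,165,110,4.8,f"pics/t{k}.png")
E
python3 look.py 6 wrist scene
```

```text
time: 7.13
ee_pos: [0.5106, -0.1708, 0.1136]
ee_rot: [-0.201, -3.134, 0.002]
contact_force: [-1.8, -2.1, -1.8]
opening: 0.0256
7.2333 [ 0.5108 -0.1706  0.1136] F rail [ 0.3 -0.1 -1.7] M [-0.08  0.01  0.  ] 172.6865073625156
notch in rail approx [-129.8 -194.6] nose y -24.6
```

View pics/w6.png

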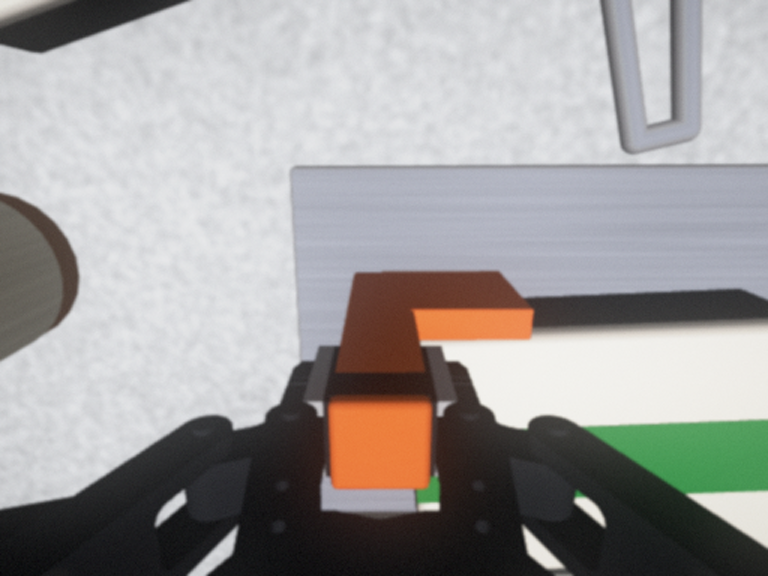

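View pics/s6.png

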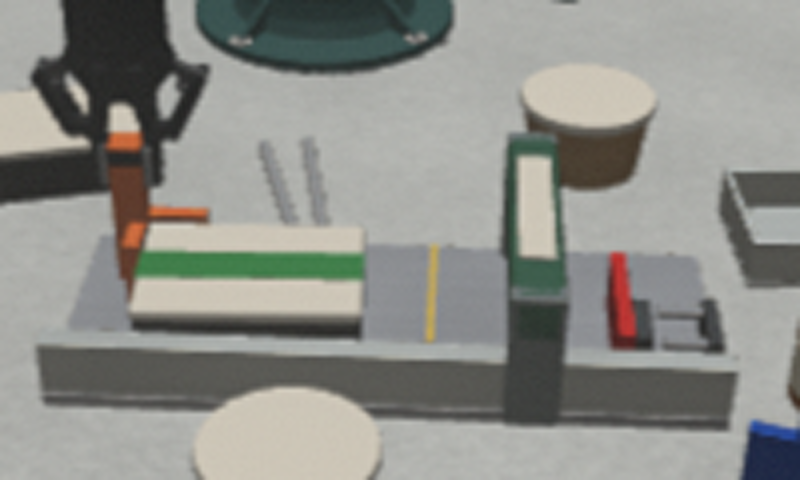

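```bash
python3 -m handwheel '[{"delta_pos":[-0.5,2,0],"yaw":-0.1},{"delta_pos":[-1,4,0],"yaw":-0.1},{"delta_pos":[-2,6,0],"yaw":-0.1},{"delta_pos":[-3,8,0],"yaw":-0.1},{"delta_pos":[-4,10,0],"yaw":-0.1},{"delta_pos":[-5,12,0],"yaw":-0.1},{"delta_pos":[-6,14,0],"yaw":-0.1},{"delta_pos":[-6.5,15,0],"yaw":-0.1},{"delta_pos":[-7,16,0],"yaw":-0.1},{"delta_pos":[-7.5,17,0],"yaw":-0.1},{"delta_pos":[-8,18,0],"yaw":-0.1}]' && python3 look.py 7 wrist scene
```

```text
time: 8.15
ee_pos: [0.5211, -0.1537, 0.1136]
ee_rot: [-0.198, -3.135, 0.001]
contact_force: [-2.1, -1.4, -2.4]
opening: 0.0253
8.25 [ 0.5212 -0.1536  0.1136] F rail [-1.  -0.9 -1.5] M [-0.29  0.25  0.02] 172.79634079812502
notch in rail approx [-121.7 -176.4] nose y -6.4
```

View pics/w7.png

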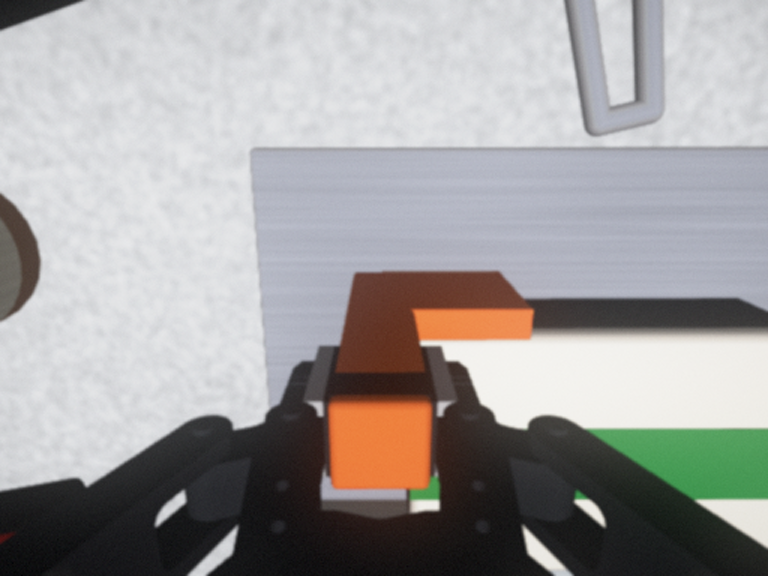

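View pics/s7.png

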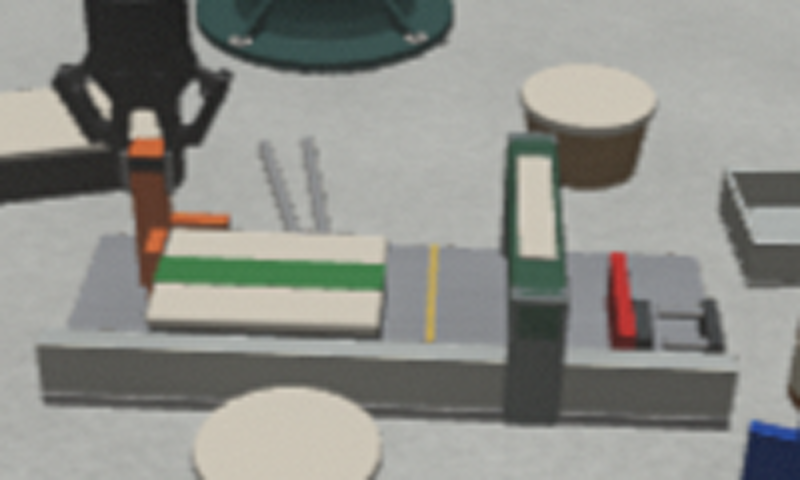

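```bash
python3 -m handwheel '[{"delta_pos":[-0.5,1,0],"yaw":0},{"delta_pos":[-1,2,0],"yaw":0},{"delta_pos":[-1.5,3,0],"yaw":0},{"delta_pos":[-2,4,0],"yaw":0}]' && python3 -m handwheel '[{"delta_pos":[-0.5,1,0],"yaw":0},{"delta_pos":[-1,2,0],"yaw":0}]' && python3 -m handwheel '[{"delta_pos":[-0.5,1,0],"yaw":0},{"delta_pos":[-1,2,0],"yaw":0}]' && python3 look.py 8 wrist
```

```text
time: 8.58
ee_pos: [0.5237, -0.1499, 0.1136]
ee_rot: [-0.198, -3.135, 0.001]
contact_force: [-1.3, -4.0, -1.8]
opening: 0.025
time: 8.75
ee_pos: [0.525, -0.1479, 0.1136]
ee_rot: [-0.198, -3.135, 0.001]
contact_force: [-2.1, -2.1, -1.8]
opening: 0.0251
time: 8.92
ee_pos: [0.5264, -0.1459, 0.1136]
ee_rot: [-0.198, -3.135, 0.001]
contact_force: [-1.3, -1.9, -3.0]
opening: 0.0256
8.9667 [ 0.5265 -0.1458  0.1136] F rail [-1.5 -1.9 -1. ] M [-0.51  0.26 -0.06] 172.79330501976528
notch in rail approx [-117.4 -168. ] nose y 2.0
```

View pics/w8.png

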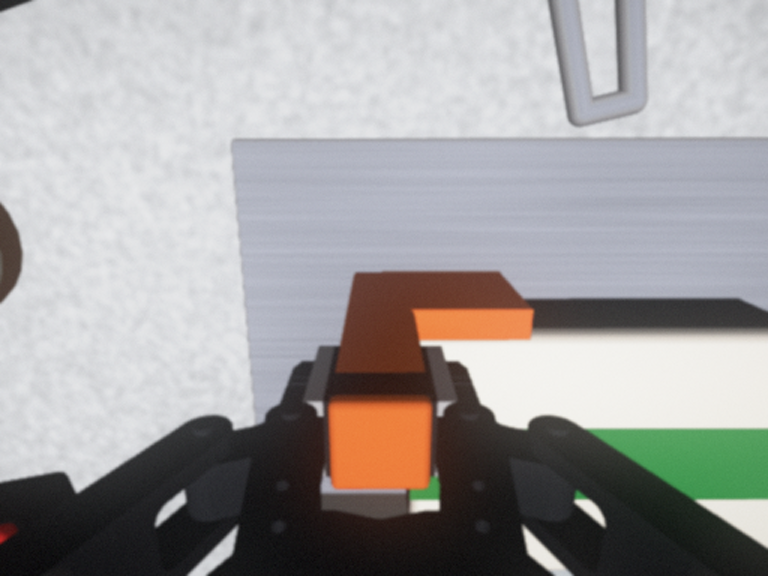

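```bash
python3 - <<'E'
from h import *
fr,o=pickle.load(open("w8.pkl","rb")); f=fr["wrist"]
r=R.from_euler('z',.1256)
g=lambda u,v,z:(r.apply(pix2z(f,(u+.5)/1.5-.5,(v+.5)/1.5-.5,z))*1000).round(1)
print("deck edge",g(600,139,.012),"pack bottom outer",g(600,298,.012),"pack top outer",g(600,333,.067))
print("deck tail end",g(233,140,.012), "tail-line of rail?",g(380,513,.012),g(380,491,.012), "pack tail top",g(411,470,.067))
crop(f,200,310,100,40,7,"pics/w8c.png")
E
```

```text
deck edge [468.   22.7  12. ] pack bottom outer [545.2  32.9  12. ] pack top outer [541.2   8.2  67. ]
deck tail end [ 468.4 -146.2   12. ] tail-line of rail? [678.1 -78.6  12. ] [662.6 -78.6  12. ] pack tail top [605.1 -65.1  67. ]
```

View pics/w8c.png

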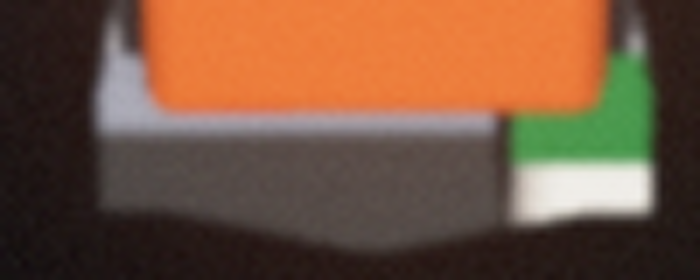

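```bash
python3 -m handwheel '[{"delta_pos":[-0.5,0.5,0],"yaw":0},{"delta_pos":[-1,1,0],"yaw":0}]' && python3 -m handwheel '[{"delta_pos":[-0.5,0.5,0],"yaw":0},{"delta_pos":[-1,1,0],"yaw":0}]' && python3 look.py 9
```

```text
time: 9.13
ee_pos: [0.5269, -0.1453, 0.1136]
ee_rot: [-0.198, -3.134, 0.003]
contact_force: [-10.6, -8.5, 4.2]
opening: 0.025
time: 9.3
ee_pos: [0.5271, -0.1451, 0.1137]
ee_rot: [-0.199, -3.132, 0.007]
contact_force: [-11.1, -9.2, 4.7]
opening: 0.0254
9.3 [ 0.5271 -0.1451  0.1137] F rail [ -9.9 -10.5   4.7] M [-2.44  2.66  0.01] 172.74319970948787
notch in rail approx [-116.8 -167.3] nose y 2.7
```

```bash
python3 -m handwheel '[{"delta_pos":[0.8,0.3,0],"yaw":0},{"delta_pos":[0.8,0.3,0],"yaw":0}]' - 110 && python3 look.py 10 wrist scene
```

```text
time: 9.47
ee_pos: [0.5263, -0.1448, 0.1137]
ee_rot: [-0.199, -3.132, 0.007]
contact_force: [-1.5, -2.6, -0.3]
opening: 0.0251
9.5667 [ 0.5264 -0.1448  0.1138] F rail [-1.9 -3.3 -0.8] M [-0.75  0.51 -0.06] 172.74252593135833
notch in rail approx [-117.6 -167. ] nose y 3.0
```

View pics/w10.png

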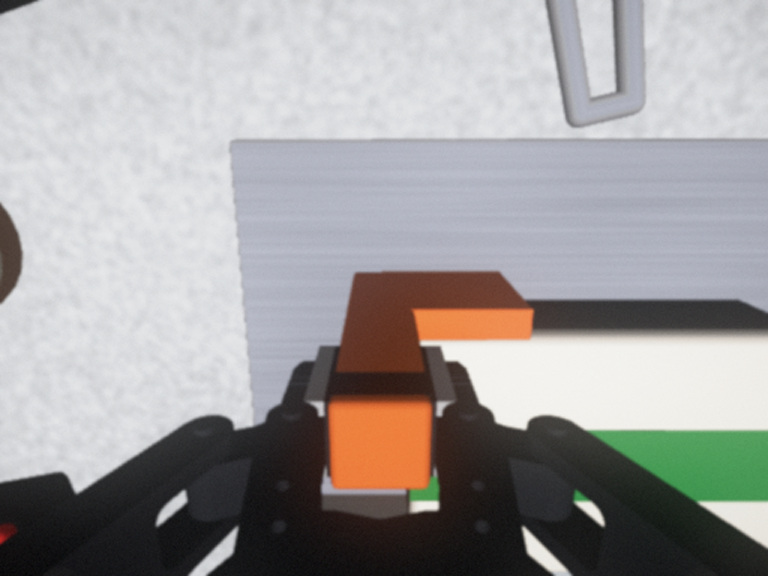

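View pics/s10.png

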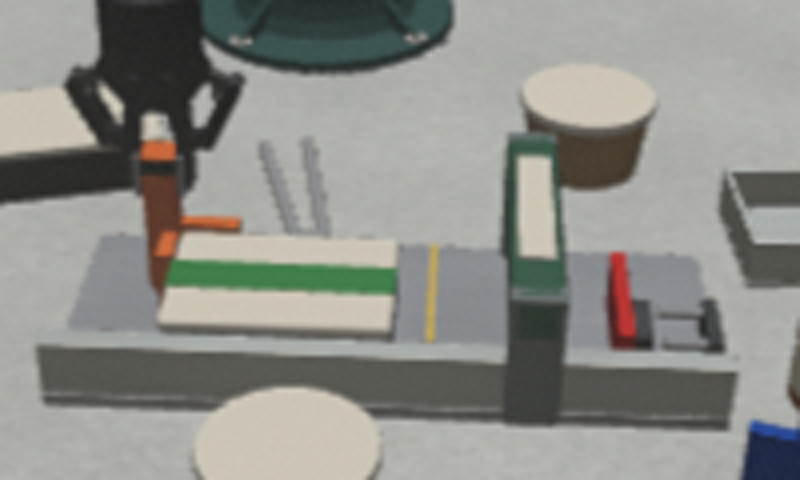

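```bash
python3 -m handwheel '[{"delta_pos":[-0.5,1,0],"yaw":0},{"delta_pos":[-0.5,3,0],"yaw":0},{"delta_pos":[-0.5,5,0],"yaw":0},{"delta_pos":[-0.5,7,0],"yaw":0},{"delta_pos":[-0.5,9,0],"yaw":0},{"delta_pos":[-0.5,11,0],"yaw":0},{"delta_pos":[-0.5,13,0],"yaw":0},{"delta_pos":[-0.5,14,0],"yaw":0}]' && python3 look.py 11 top
```

```text
time: 10.23
ee_pos: [0.5286, -0.1309, 0.1137]
ee_rot: [-0.199, -3.132, 0.008]
contact_force: [-4.3, -4.5, 0.1]
opening: 0.0247
10.2833 [ 0.5287 -0.1308  0.1137] F rail [-2.5 -4.1  0.5] M [-0.87  0.57 -0.07] 172.74674428294313
notch in rail approx [-117.1 -152.8] nose y 17.2
```

View pics/t11.png

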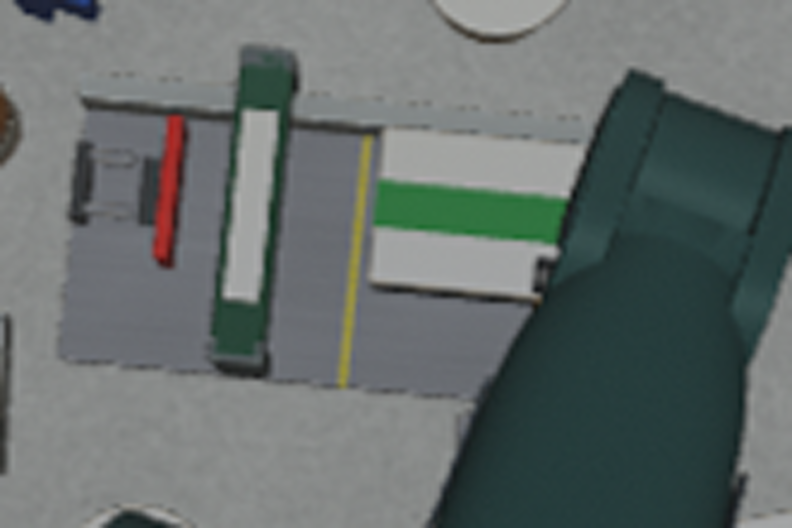

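```bash
python3 -m handwheel '[{"delta_pos":[-0.5,1.5,0],"yaw":0},{"delta_pos":[-0.5,3.5,0],"yaw":0},{"delta_pos":[-0.5,6,0],"yaw":0},{"delta_pos":[-0.5,8.5,0],"yaw":0},{"delta_pos":[-0.5,11,0],"yaw":0},{"delta_pos":[-0.5,13.5,0],"yaw":0},{"delta_pos":[-0.5,16,0],"yaw":0},{"delta_pos":[-0.5,18.5,0],"yaw":0},{"delta_pos":[-0.5,21,0],"yaw":0},{"delta_pos":[-0.5,23.5,0],"yaw":0},{"delta_pos":[-0.5,26,0],"yaw":0},{"delta_pos":[-0.5,28,0],"yaw":0}]' && python3 look.py 12
```

```text
time: 11.28
ee_pos: [0.5322, -0.1035, 0.1137]
ee_rot: [-0.199, -3.131, 0.01]
contact_force: [-7.2, -9.1, 4.0]
opening: 0.0246
11.2833 [ 0.5322 -0.1035  0.1137] F rail [-6.  -9.9  4. ] M [-1.93  1.66 -0.02] 172.72692910619944
notch in rail approx [-117.1 -125.3] nose y 44.7
```

```bash
python3 -m handwheel '[{"delta_pos":[0.3,1,-0.3],"yaw":0},{"delta_pos":[0.3,3,-0.3],"yaw":0},{"delta_pos":[0.3,5,-0.3],"yaw":0},{"delta_pos":[0.3,7,-0.3],"yaw":0},{"delta_pos":[0.3,9,-0.3],"yaw":0},{"delta_pos":[0.3,11,-0.3],"yaw":0}]' && python3 look.py 13 wrist
```

```text
time: 11.78
ee_pos: [0.5334, -0.0924, 0.114]
ee_rot: [-0.199, -3.131, 0.01]
contact_force: [-3.4, -4.2, -0.4]
opening: 0.0248
11.8333 [ 0.5334 -0.0921  0.114 ] F rail [-1.6 -3.1 -0.2] M [-0.83  0.39  0.  ] 172.74072114342144
notch in rail approx [-117.3 -113.8] nose y 56.2
```

View pics/w13.png

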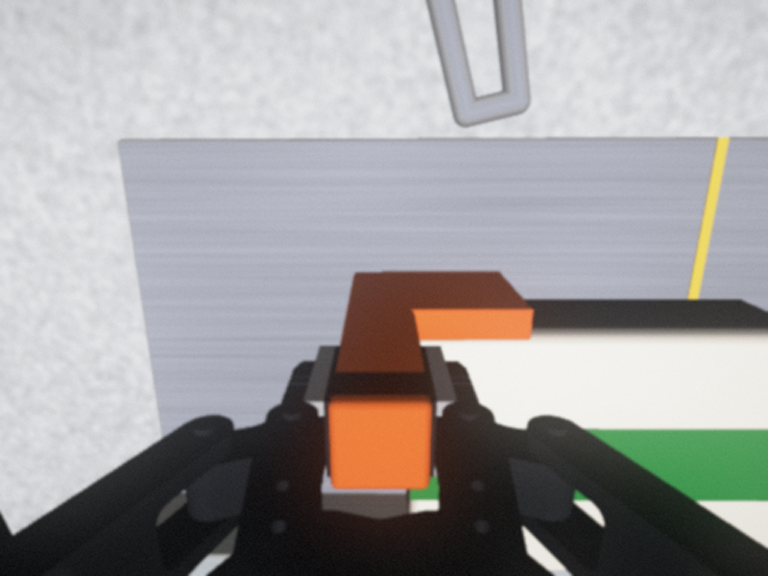

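```bash
python3 -m handwheel '[{"delta_pos":[-0.1,1.5,0],"yaw":-0.1},{"delta_pos":[-0.1,3.5,0],"yaw":-0.1},{"delta_pos":[-0.1,6,0],"yaw":-0.1},{"delta_pos":[-0.1,8.5,0],"yaw":-0.1},{"delta_pos":[-0.1,11,0],"yaw":-0.1},{"delta_pos":[0,13.5,0],"yaw":-0.1},{"delta_pos":[0,16,0],"yaw":-0.1},{"delta_pos":[0,18.5,0],"yaw":-0.1},{"delta_pos":[0,21,0],"yaw":-0.1},{"delta_pos":[0,23.5,0],"yaw":-0.1},{"delta_pos":[0,26,0],"yaw":-0.1},{"delta_pos":[0,28,0],"yaw":-0.1}]' && python3 look.py 14
```

```text
time: 12.83
ee_pos: [0.537, -0.0644, 0.114]
ee_rot: [-0.196, -3.131, 0.011]
contact_force: [-3.4, -6.2, 3.4]
opening: 0.0249
12.8333 [ 0.537  -0.0644  0.114 ] F rail [-2.6 -6.6  3.4] M [-1.43  0.78 -0.12] 172.82658457548865
notch in rail approx [-117.3  -85.9] nose y 84.1
```

```bash
python3 -m handwheel '[{"delta_pos":[0,1.5,0],"yaw":0},{"delta_pos":[0,3.5,0],"yaw":0},{"delta_pos":[0,6,0],"yaw":0},{"delta_pos":[0,8.5,0],"yaw":0},{"delta_pos":[0,11,0],"yaw":0},{"delta_pos":[0.1,13.5,0],"yaw":0},{"delta_pos":[0.1,16,0],"yaw":0},{"delta_pos":[0.1,18.5,0],"yaw":0},{"delta_pos":[0.1,21,0],"yaw":0},{"delta_pos":[0.1,23.5,0],"yaw":0},{"delta_pos":[0.1,26,0],"yaw":0},{"delta_pos":[0.1,28,0],"yaw":0}]' && python3 look.py 15 wrist top
```

```text
time: 13.83
ee_pos: [0.5404, -0.0366, 0.1139]
ee_rot: [-0.197, -3.131, 0.012]
contact_force: [-3.1, -5.9, 3.1]
opening: 0.0247
13.9333 [ 0.5405 -0.0364  0.1139] F rail [-1.8 -4.5  1.7] M [-0.86  0.47 -0.15] 172.83712657072056
notch in rail approx [-117.4  -57.7] nose y 112.3
```

View pics/w15.png

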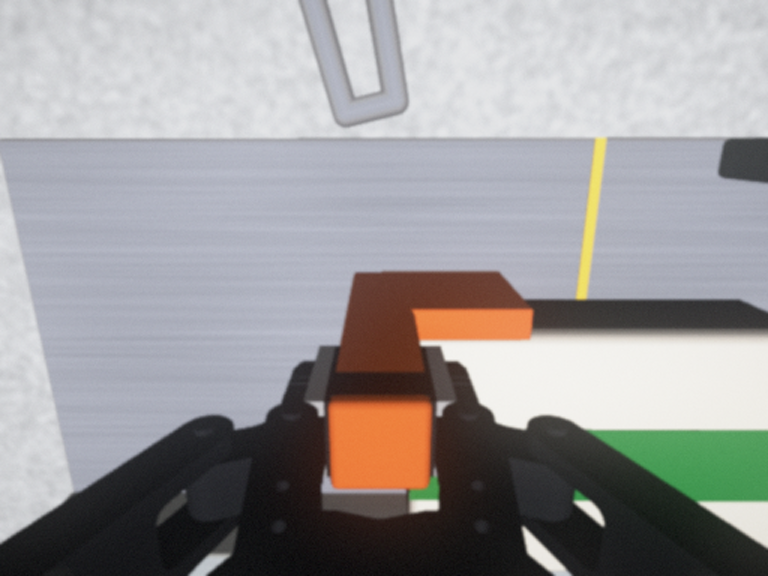

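View pics/t15.png

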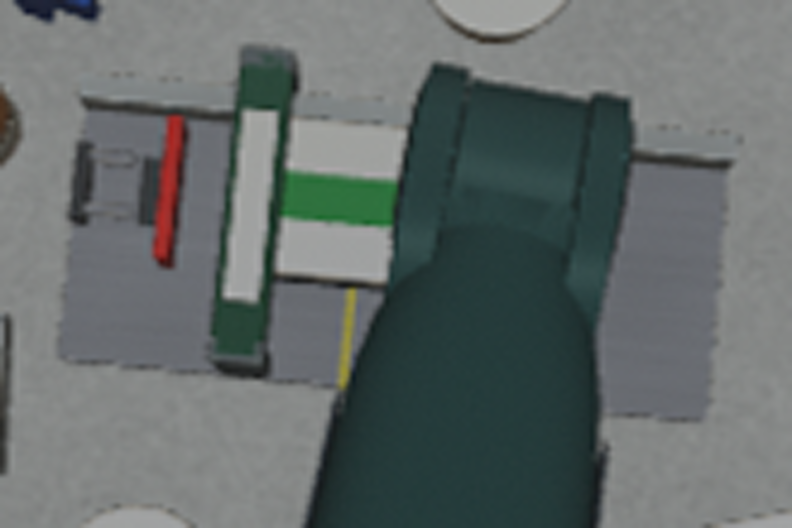

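```bash
python3 -m handwheel '[{"delta_pos":[0,1.5,0],"yaw":0},{"delta_pos":[0,3.5,0],"yaw":0},{"delta_pos":[0,6,0],"yaw":0},{"delta_pos":[0,8.5,0],"yaw":0},{"delta_pos":[0,11,0],"yaw":0},{"delta_pos":[0,13.5,0],"yaw":0},{"delta_pos":[0,16,0],"yaw":0},{"delta_pos":[0,18.5,0],"yaw":0},{"delta_pos":[0,21,0],"yaw":0},{"delta_pos":[0.1,23.5,0],"yaw":0},{"delta_pos":[0.1,26,0],"yaw":0},{"delta_pos":[0.1,28,0],"yaw":0}]' && python3 look.py 16 && python3 -m handwheel '[{"delta_pos":[0,1.2,0],"yaw":0},{"delta_pos":[0,2.4,0],"yaw":0},{"delta_pos":[0,3.6,0],"yaw":0},{"delta_pos":[0,5,0],"yaw":0},{"delta_pos":[0,6.5,0],"yaw":0},{"delta_pos":[0,8,0],"yaw":0},{"delta_pos":[0,9.5,0],"yaw":0},{"delta_pos":[0,11,0],"yaw":0},{"delta_pos":[0,12.5,0],"yaw":0},{"delta_pos":[0,14,0],"yaw":0}]' && python3 look.py 17 top wrist
```

```text
time: 14.93
ee_pos: [0.5439, -0.0086, 0.1139]
ee_rot: [-0.196, -3.132, 0.012]
contact_force: [-2.6, -6.5, 2.3]
opening: 0.0247
14.9333 [ 0.5439 -0.0086  0.1139] F rail [-1.8 -6.7  2.3] M [-1.45  0.58 -0.19] 172.82760757708246
notch in rail approx [-117.5  -29.7] nose y 140.3
time: 15.77
ee_pos: [0.5456, 0.0052, 0.1139]
ee_rot: [-0.197, -3.132, 0.013]
contact_force: [-2.3, -5.3, 2.1]
opening: 0.0246
15.8667 [0.5457 0.0054 0.1139] F rail [-2.1 -4.9  1.6] M [-0.97  0.57 -0.14] 172.82940811285553
notch in rail approx [-117.5  -15.6] nose y 154.4
```

View pics/t17.png

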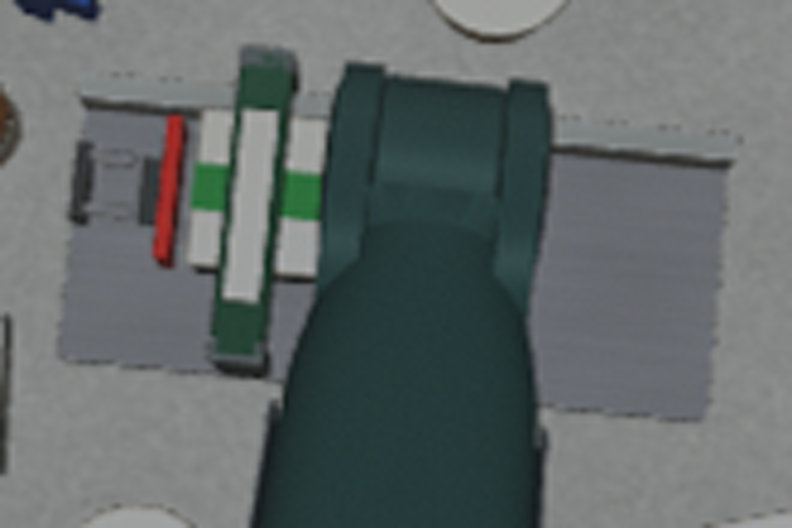

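View pics/w17.png

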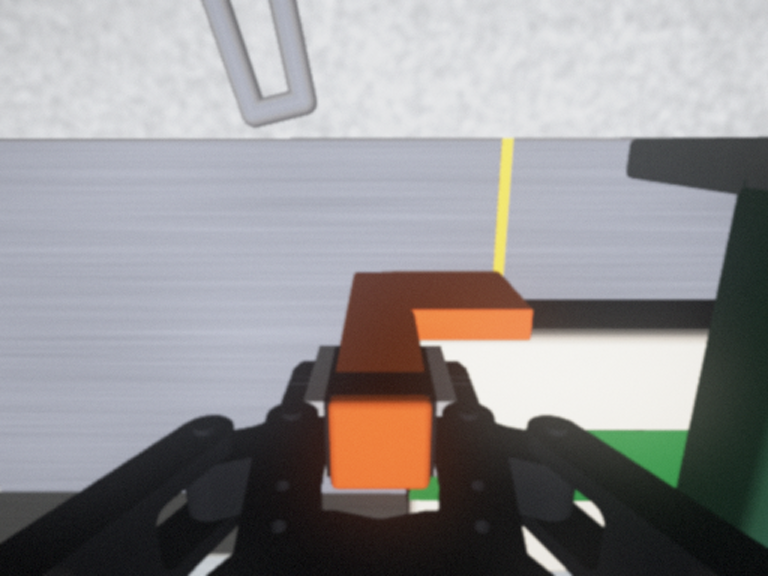

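```bash
python3 -m handwheel '[{"delta_pos":[0,1.2,0],"yaw":0},{"delta_pos":[0,2.4,0],"yaw":0},{"delta_pos":[0,3.6,0],"yaw":0},{"delta_pos":[0,4.8,0],"yaw":0},{"delta_pos":[0,6,0],"yaw":0},{"delta_pos":[0,7.2,0],"yaw":0},{"delta_pos":[0,8.4,0],"yaw":0},{"delta_pos":[0,9.6,0],"yaw":0},{"delta_pos":[0,10.8,0],"yaw":0},{"delta_pos":[0,12,0],"yaw":0},{"delta_pos":[0,13.2,0],"yaw":0},{"delta_pos":[0,14.4,0],"yaw":0}]' && python3 look.py 18 && python3 -m handwheel '[{"delta_pos":[0,1.2,0],"yaw":0},{"delta_pos":[0,2.4,0],"yaw":0},{"delta_pos":[0,3.6,0],"yaw":0},{"delta_pos":[0,4.8,0],"yaw":0},{"delta_pos":[0,6,0],"yaw":0}]' && python3 look.py 19
```

```text
time: 16.87
ee_pos: [0.5473, 0.0191, 0.1139]
ee_rot: [-0.197, -3.131, 0.015]
contact_force: [-4.0, -10.1, 4.0]
opening: 0.0251
16.8667 [0.5473 0.0191 0.1139] F rail [ -2.7 -10.5   4. ] M [-2.39  0.83 -0.17] 172.80323761879754
notch in rail approx [-117.6   -1.8] nose y 168.2
time: 17.28
ee_pos: [0.548, 0.0246, 0.1139]
ee_rot: [-0.197, -3.131, 0.017]
contact_force: [-3.2, -10.3, 2.4]
opening: 0.0248
17.2833 [0.548  0.0246 0.1139] F rail [ -1.9 -10.6   2.4] M [-2.1   0.71 -0.09] 172.78124406583606
notch in rail approx [-117.7    3.7] nose y 173.7
```

```bash
python3 -m handwheel '[{"delta_pos":[-0.1,1.5,0],"yaw":0},{"delta_pos":[-0.1,3,0],"yaw":0},{"delta_pos":[-0.1,4.5,0],"yaw":0},{"delta_pos":[-0.1,6,0],"yaw":0},{"delta_pos":[-0.1,7.5,0],"yaw":0},{"delta_pos":[-0.1,9,0],"yaw":0},{"delta_pos":[-0.1,10.5,0],"yaw":0},{"delta_pos":[-0.1,12,0],"yaw":0},{"delta_pos":[-0.1,13.5,0],"yaw":0},{"delta_pos":[-0.1,15,0],"yaw":0},{"delta_pos":[-0.1,16.5,0],"yaw":0},{"delta_pos":[-0.1,18,0],"yaw":0}]' && python3 look.py 20 top wrist
```

```text
time: 18.28
ee_pos: [0.5501, 0.0417, 0.1139]
ee_rot: [-0.198, -3.131, 0.02]
contact_force: [-5.9, -10.7, 5.3]
opening: 0.025
18.3833 [0.5502 0.0419 0.1139] F rail [-2.  -9.2  4.5] M [-2.14  0.92 -0.08] 172.76713391521594
notch in rail approx [-117.7   21.2] nose y 191.2
```

View pics/t20.png

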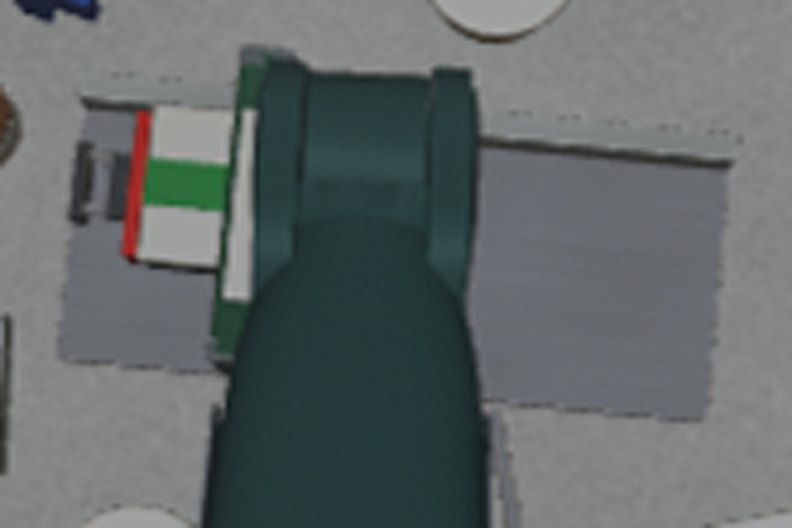

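View pics/w20.png

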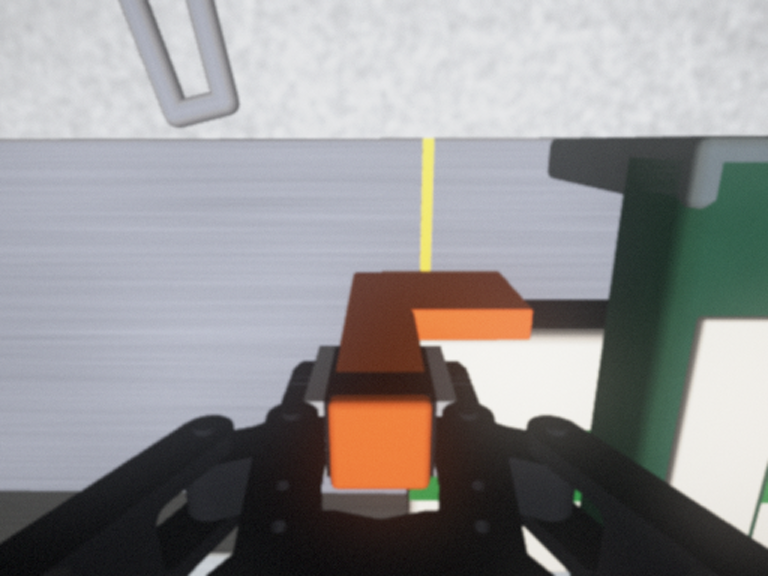

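```bash
python3 -m handwheel '[{"delta_pos":[-0.1,1.2,0],"yaw":0},{"delta_pos":[-0.1,2.4,0],"yaw":0},{"delta_pos":[-0.1,3.6,0],"yaw":0},{"delta_pos":[-0.1,4.8,0],"yaw":0},{"delta_pos":[-0.1,6,0],"yaw":0},{"delta_pos":[-0.1,7.2,0],"yaw":0},{"delta_pos":[-0.1,8.4,0],"yaw":0},{"delta_pos":[-0.1,9,0],"yaw":0}]' && python3 -m handwheel '[{"delta_pos":[-0.1,0.7,0],"yaw":0},{"delta_pos":[-0.1,1.4,0],"yaw":0},{"delta_pos":[-0.1,2.1,0],"yaw":0}]' && python3 look.py 21
```

```text
time: 19.05
ee_pos: [0.5512, 0.0503, 0.114]
ee_rot: [-0.199, -3.131, 0.022]
contact_force: [-4.5, -9.9, 5.1]
opening: 0.0247
time: 19.3
ee_pos: [0.5514, 0.0518, 0.114]
ee_rot: [-0.199, -3.13, 0.025]
contact_force: [-4.3, -9.8, 3.1]
opening: 0.025
19.3 [0.5514 0.0518 0.114 ] F rail [ -3.  -10.2   3.1] M [-2.07  0.69 -0.05] 172.72304620031932
notch in rail approx [-117.8   31.2] nose y 201.2
```

```bash
python3 -m handwheel '[{"delta_pos":[-0.1,0.6,0],"yaw":-0.1},{"delta_pos":[-0.1,1.2,0],"yaw":-0.1},{"delta_pos":[-0.1,1.8,0],"yaw":-0.1}]' && python3 -m handwheel '[{"delta_pos":[-0.1,0.6,0],"yaw":0},{"delta_pos":[-0.1,1.2,0],"yaw":0}]' && python3 -m handwheel '[{"delta_pos":[-0.1,0.6,0],"yaw":0},{"delta_pos":[-0.1,1.2,0],"yaw":0}]' && python3 look.py 22 top wrist
```

```text
time: 19.55
ee_pos: [0.5515, 0.0531, 0.114]
ee_rot: [-0.197, -3.13, 0.027]
contact_force: [-1.8, -9.6, 2.8]
opening: 0.0249
time: 19.72
ee_pos: [0.5516, 0.0538, 0.114]
ee_rot: [-0.198, -3.13, 0.029]
contact_force: [-3.3, -8.4, 2.5]
opening: 0.0247
time: 19.88
ee_pos: [0.5517, 0.0544, 0.114]
ee_rot: [-0.198, -3.13, 0.032]
contact_force: [-2.8, -9.6, 2.9]
opening: 0.0249
19.9833 [0.5517 0.0545 0.114 ] F rail [-1.9 -9.2  2.3] M [-1.97  0.58 -0.1 ] 172.7585224083062
notch in rail approx [-117.8   33.9] nose y 203.9
```

View pics/t22.png

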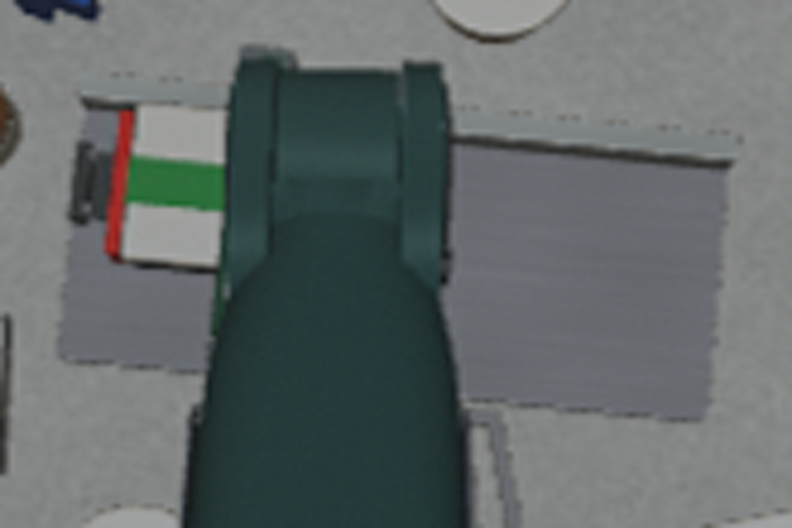

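```bash
python3 -m handwheel '[{"delta_pos":[-0.1,1,0],"yaw":0},{"delta_pos":[-0.1,1.7,0],"yaw":0},{"delta_pos":[-0.1,2.4,0],"yaw":0},{"delta_pos":[-0.1,3.1,0],"yaw":0}]' && python3 look.py 23
```

```text
time: 20.32
ee_pos: [0.5519, 0.0563, 0.1141]
ee_rot: [-0.199, -3.129, 0.037]
contact_force: [-5.0, -17.0, 5.4]
opening: 0.0248
20.3167 [0.5519 0.0563 0.1141] F rail [ -2.8 -17.5   5.4] M [-4.06  1.1  -0.11] 172.7115828317736
notch in rail approx [-117.8   35.7] nose y 205.7
```

```bash
python3 -m handwheel '[{"delta_pos":[-0.1,1,0],"yaw":0},{"delta_pos":[-0.1,1.8,0],"yaw":0},{"delta_pos":[-0.1,1.8,0],"yaw":0}]' && python3 look.py 24 top wrist scene
```

```text
time: 20.57
ee_pos: [0.5519, 0.0566, 0.1142]
ee_rot: [-0.201, -3.128, 0.043]
contact_force: [-4.9, -16.1, 4.2]
opening: 0.0249
20.7167 [0.5519 0.0566 0.1142] F rail [ -2.2 -16.5   3.8] M [-3.82  0.98 -0.05] 172.6573636691509
notch in rail approx [-117.8   36. ] nose y 206.0
```

View pics/t24.png

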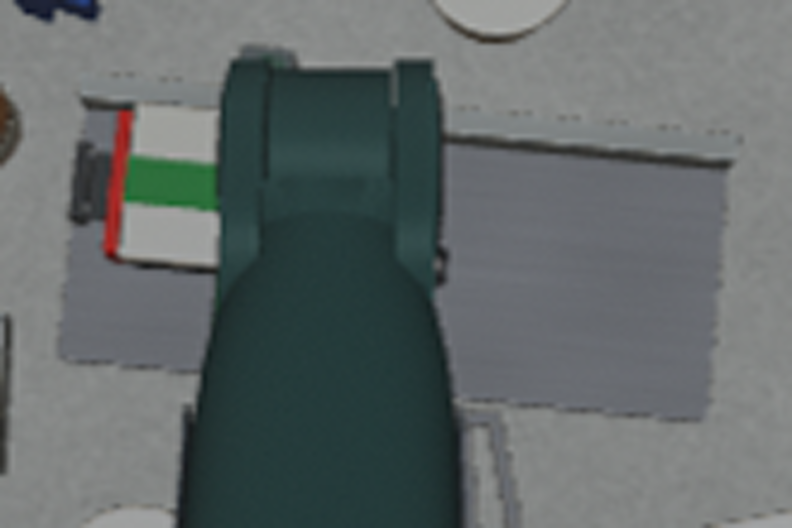

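View pics/s24.png

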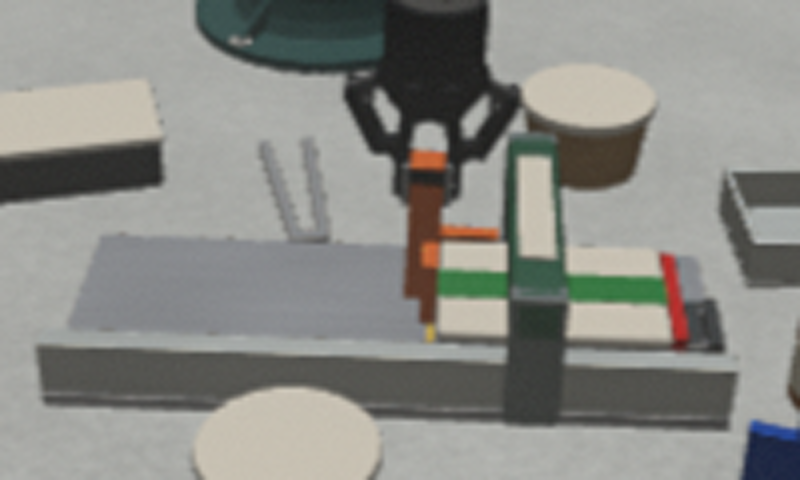

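View pics/w24.png

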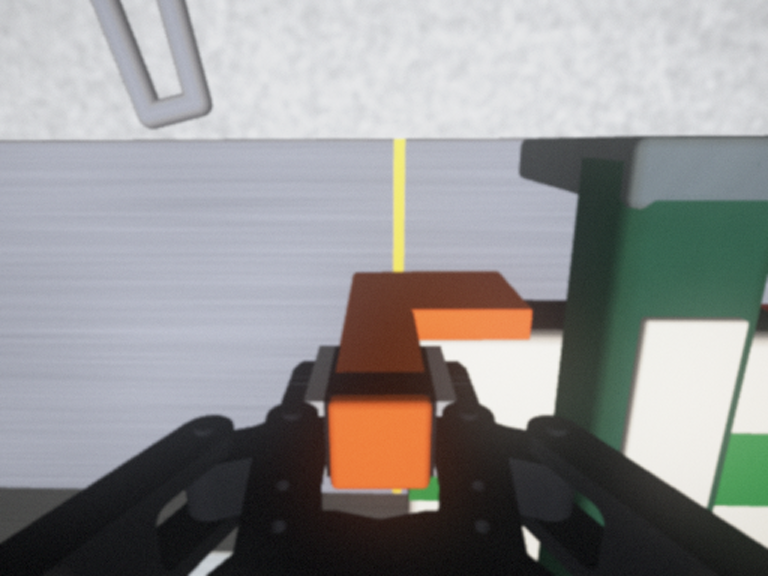

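```bash
python3 -m handwheel '[{"delta_pos":[0.1,-1.5,0],"yaw":0},{"delta_pos":[0.2,-3,0],"yaw":0},{"delta_pos":[0.3,-5,0],"yaw":0},{"delta_pos":[1,-7,0],"yaw":0},{"delta_pos":[3,-9,0],"yaw":0},{"delta_pos":[6,-13,0],"yaw":0},{"delta_pos":[12,-20,0],"yaw":0},{"delta_pos":[18,-30,0],"yaw":0},{"delta_pos":[22,-42,0],"yaw":0},{"delta_pos":[22,-50,0],"yaw":0},{"delta_pos":[22,-52,-5],"yaw":0},{"delta_pos":[22,-52,-15],"yaw":0}]' && python3 look.py 25 wrist scene top
```

```text
time: 21.72
ee_pos: [0.5231, 0.0072, 0.1305]
ee_rot: [-0.203, -3.127, 0.043]
contact_force: [-0.9, 0.2, -1.3]
opening: 0.0252
21.8667 [0.5242 0.0079 0.1313] F rail [-0.4  0.6 -2. ] M [ 0.01 -0.05  0.04] 172.63595788866206
notch in rail approx [-139.1  -15.8] nose y 154.2
```

View pics/s25.png

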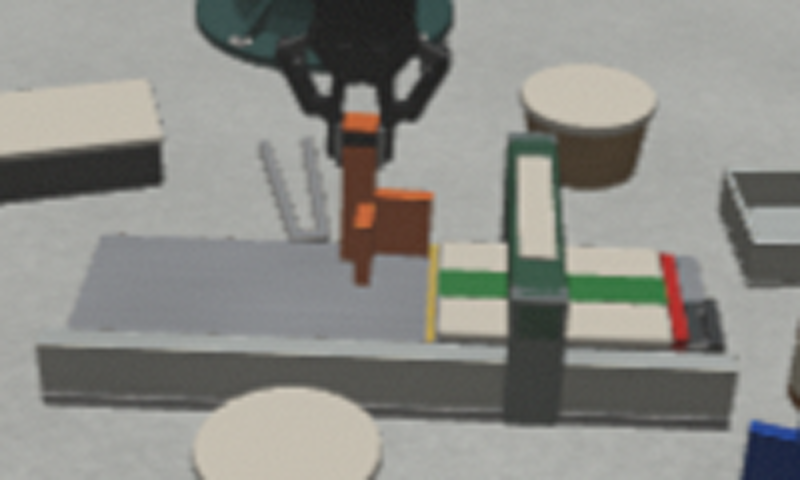

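View pics/w25.png

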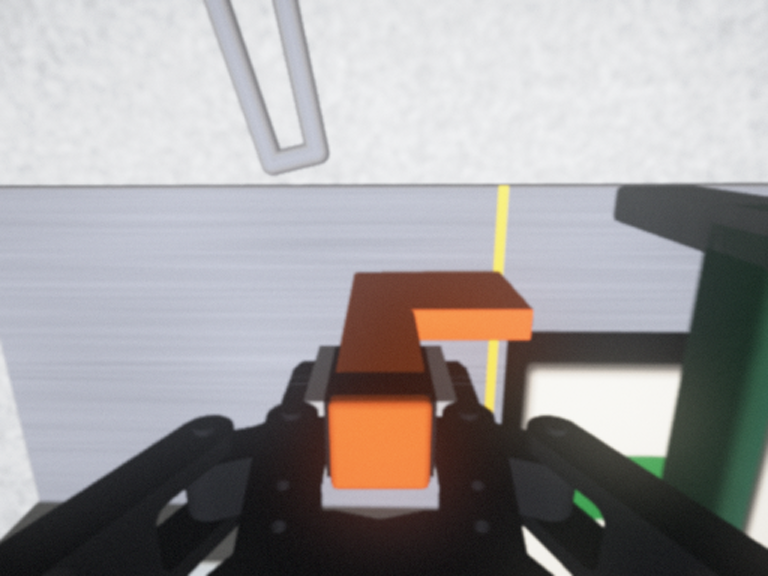

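```bash
python3 - <<'E'
from h import *
fr,o=pickle.load(open("w25.pkl","rb")); f=fr["wrist"]
crop(f,310,110,110,170,4.5,"pics/w25c.png"); crop(fr["top"],180,145,100,70,7.5,"pics/t25c.png")
print(to(o,o["ee_pos"]), tool(o).apply([0,0,1]))
E
```

```text
(array([0., 0., 0.]), None, np.float64(172.63595788866206)) [-0.0065722  -0.0270389  -0.99961278]
```

View pics/w25c.png

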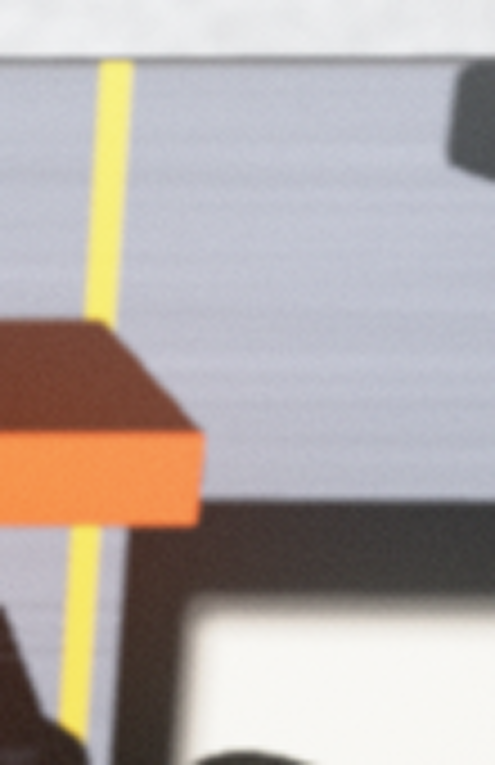

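View pics/t25c.png

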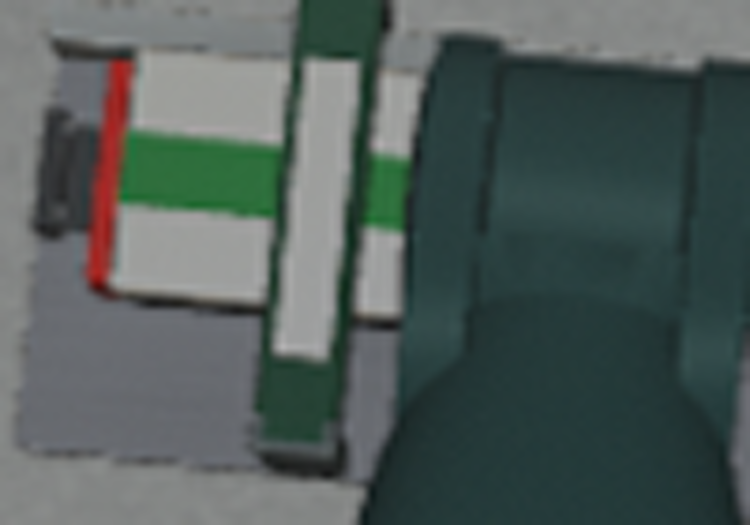

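```bash
python3 - <<'E'
from h import *
fr,o=pickle.load(open("w25.pkl","rb")); f=fr["wrist"]
r=R.from_euler('z',.122)
g=lambda u,v,z=.012:(r.apply(pix2z(f,310+(u+.5)/4.5-.5,110+(v+.5)/4.5-.5,z))*1000).round(1)
for q in [(71,526),(85,526),(101,526),(127,526),(58,735),(88,735),(111,735),(100,62),(133,62),(300,58),(300,502)]: print(q,g(*q))
print("top edges",g(300,595,.067),g(185,640,.067))
E
```

```text
(71, 526) [552.3 127.7  12. ]
(85, 526) [552.3 130.3  12. ]
(101, 526) [552.3 133.3  12. ]
(127, 526) [552.3 138.   12. ]
(58, 735) [596.  127.7  12. ]
(88, 735) [596.  133.4  12. ]
(111, 735) [595.9 137.9  12. ]
(100, 62) [468.  127.9  12. ]
(133, 62) [468.  133.4  12. ]
(300, 58) [467.5 161.2  12. ]
(300, 502) [547.4 169.1  12. ]
top edges [539.4 149.7  67. ] [546.8 133.7  67. ]
```

```bash
python3 -m handwheel '[{"delta_pos":[2,0,-12],"yaw":0},{"delta_pos":[5,0,-35],"yaw":0},{"delta_pos":[8,0,-65],"yaw":0},{"delta_pos":[10,0,-95],"yaw":0},{"delta_pos":[10,0,-118],"yaw":0},{"delta_pos":[10,0,-128],"yaw":0},{"delta_pos":[10,5,-130],"yaw":0},{"delta_pos":[10,25,-130],"yaw":-1},{"delta_pos":[10,55,-130],"yaw":-2},{"delta_pos":[10,90,-130],"yaw":-4},{"delta_pos":[10,125,-130],"yaw":-6},{"delta_pos":[10,160,-130],"yaw":-8}]' && python3 - <<'E'
from h import *
from workcell import robot
o=robot.get_obs(); print(o["ee_pos"],o["contact_force"],to(o,(.475,.3748,.258),np.pi+.1646),tool(o).apply([0,0,1]))
E
```

```text
time: 22.87
ee_pos: [0.5353, 0.1733, 0.2556]
ee_rot: [0.02, -3.133, 0.042]
contact_force: [1.3, -0.8, -1.8]
opening: 0.0249
[0.53531791 0.17328816 0.25557243] [ 1.3261134  -0.78010847 -1.78882328] (array([ 57.8, 202.1,  -7.4]), np.float64(-8.711729793756538), np.float64(-179.28084448590315)) [-0.00788265 -0.02716405 -0.99959991]
```

```bash
python3 -m handwheel '[{"delta_pos":[10,35,-2],"yaw":-1.5},{"delta_pos":[20,70,-4],"yaw":-3},{"delta_pos":[30,105,-6],"yaw":-4.5},{"delta_pos":[40,140,-7],"yaw":-6},{"delta_pos":[50,172,-7],"yaw":-7.5},{"delta_pos":[56,194,-7],"yaw":-8.7},{"delta_pos":[58,201,-7],"yaw":-8.7},{"delta_pos":[58,202,-7],"yaw":-8.7},{"delta_pos":[58,202,-7],"yaw":-8.7}]' && python3 - <<'E'
from h import *
from workcell import robot
f=robot.grab_frame("wrist")
o=robot.get_obs(); print(o["ee_pos"],o["contact_force"],to(o,(.475,.3748,.1035),np.pi+.1646),tool(o).apply([0,0,1]))
cv2.imwrite("pics/w26.png",f["color"])
E
```

```text
time: 23.62
ee_pos: [0.4747, 0.3746, 0.2566]
ee_rot: [0.258, -3.12, 0.043]
contact_force: [0.1, -0.0, -1.8]
opening: 0.0246
[0.47499863 0.37399441 0.25691974] [-0.36415159  0.08708649 -1.00651237] (array([ -2.1,   4.8, 153.3]), np.float64(-0.05469019864535147), np.float64(-170.62380489079206)) [-0.00856708 -0.02786449 -0.999575  ]
```

View pics/w26.png

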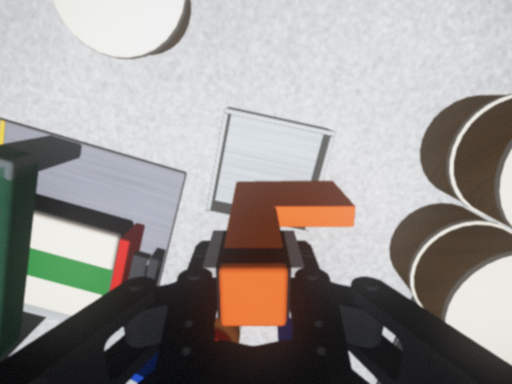

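```bash
python3 -m handwheel '[{"delta_pos":[-2,1,12],"yaw":0},{"delta_pos":[-2,2,35],"yaw":0},{"delta_pos":[-2,3,60],"yaw":0},{"delta_pos":[-2,4,80],"yaw":0},{"delta_pos":[-2,4,95],"yaw":0},{"delta_pos":[-2,4,100],"yaw":0},{"delta_pos":[-2,4,100],"yaw":0}]' && python3 - <<'E'
from h import *
from workcell import robot
f=robot.grab_frame("wrist")
o=robot.get_obs(); print(o["ee_pos"],o["contact_force"],to(o,(.475,.3748,.1035),np.pi+.1646),tool(o).apply([0,0,1]))
cv2.imwrite("pics/w27.png",f["color"])
E
```

```text
time: 24.25
ee_pos: [0.4754, 0.3741, 0.156]
ee_rot: [0.253, -3.118, 0.044]
contact_force: [0.3, -0.2, -1.2]
opening: 0.0248
[0.47581724 0.37467092 0.1570973 ] [ 0.57061472  0.10125781 -1.10807918] (array([ 0.1,  1.7, 53.6]), np.float64(-0.1287990267874979), np.float64(-170.6979137189341)) [-0.0087818  -0.02807623 -0.99956721]
```

View pics/w27.png

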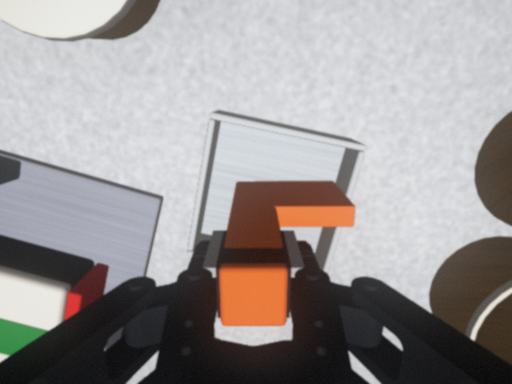

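```bash
python3 -m handwheel '[{"delta_pos":[0,0.5,8],"yaw":-0.1},{"delta_pos":[0,1,20],"yaw":-0.1},{"delta_pos":[0,1.5,33],"yaw":-0.1},{"delta_pos":[0,1.5,43],"yaw":-0.1},{"delta_pos":[0,1.5,49],"yaw":-0.1},{"delta_pos":[0,1.5,52],"yaw":-0.1},{"delta_pos":[0,1.5,53],"yaw":-0.1}]' && python3 look.py 28 && python3 -m handwheel '[{"delta_pos":[0,0,0.7],"yaw":0},{"delta_pos":[0,0,1.2],"yaw":0}]' && python3 look.py 28 wrist
```

```text
time: 24.88
ee_pos: [0.4752, 0.3746, 0.1039]
ee_rot: [0.257, -3.12, 0.043]
contact_force: [0.6, -0.3, -0.8]
opening: 0.0252
24.8833 [0.4752 0.3746 0.1039] F rail [ 0.6 -0.2 -0.8] M [0.01 0.   0.01] -170.6046174857739
notch in rail approx [-234.4  342.3] nose y 512.3
time: 25.05
ee_pos: [0.4754, 0.3747, 0.1032]
ee_rot: [0.257, -3.12, 0.042]
contact_force: [0.1, 0.5, -1.7]
opening: 0.0244
25.1 [0.4754 0.3747 0.1031] F rail [-0.4 -0.7 -2.7] M [ 0.06  0.02 -0.02] -170.6022289784429
notch in rail approx [-234.2  342.4] nose y 512.4
```

View pics/w28.png

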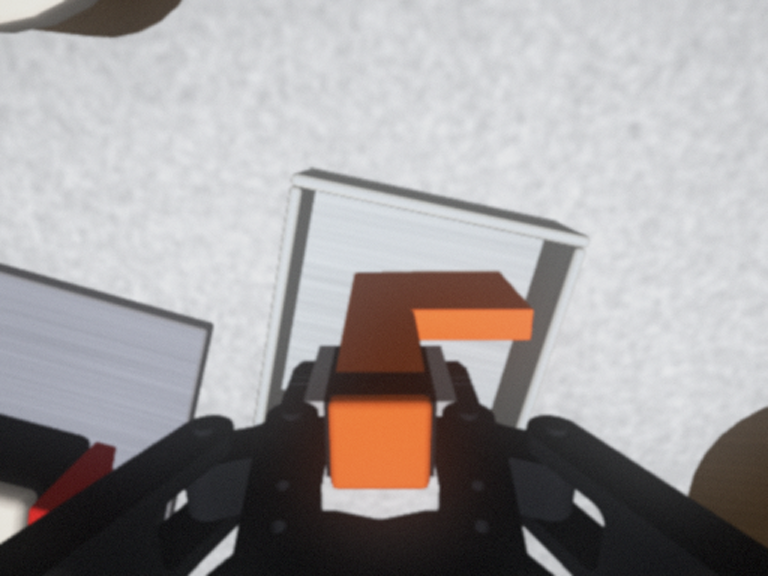

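```bash
python3 -m handwheel '[{"delta_pos":[0,0,0.7],"yaw":0},{"delta_pos":[0,0,1.2],"yaw":0}]' && python3 -m handwheel '[{"delta_pos":[0,0,0.7],"yaw":0},{"delta_pos":[0,0,1.2],"yaw":0}]'
```

```text
time: 25.27
ee_pos: [0.4757, 0.3747, 0.1028]
ee_rot: [0.257, -3.121, 0.042]
contact_force: [-1.1, -4.6, 11.8]
opening: 0.0247
time: 25.43
ee_pos: [0.4759, 0.3746, 0.1027]
ee_rot: [0.257, -3.122, 0.042]
contact_force: [-3.5, -5.3, 17.9]
opening: 0.0251
```

```bash
python3 -m handwheel '[{"delta_pos":[0,0,-0.8],"yaw":0},{"delta_pos":[0,0,-0.8],"yaw":0}]' && python3 -m handwheel '[{"delta_pos":[0,0,0],"yaw":0},{"delta_pos":[0,0,0],"yaw":0},{"delta_pos":[0,0,0],"yaw":0},{"delta_pos":[0,0,0],"yaw":0},{"delta_pos":[0,0,0],"yaw":0},{"delta_pos":[0,0,0],"yaw":0},{"delta_pos":[0,0,0],"yaw":0}]' 1 20 && python3 look.py 29 wrist
```

```text
time: 25.6
ee_pos: [0.476, 0.3748, 0.104]
ee_rot: [0.257, -3.123, 0.041]
contact_force: [0.2, -0.2, -0.7]
opening: 0.0248
time: 26.18
ee_pos: [0.4761, 0.3748, 0.104]
ee_rot: [0.257, -3.123, 0.041]
contact_force: [0.4, 0.6, -0.9]
opening: 0.0852
26.2333 [0.4761 0.3748 0.104 ] F rail [-0.3  0.2  0.4] M [ 0.01 -0.03  0.01] -170.59080897985177
notch in rail approx [-233.5  342.6] nose y 512.6
```

View pics/w29.png

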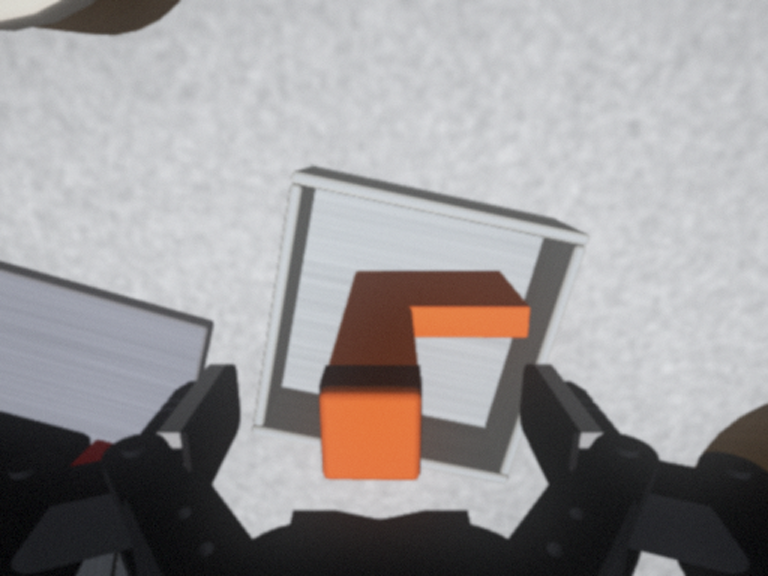

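Stick is released and standing. Raise straight up and check everything.

```bash
python3 -m handwheel '[{"delta_pos":[0,0,-8],"yaw":0},{"delta_pos":[0,0,-25],"yaw":0},{"delta_pos":[0,0,-50],"yaw":0},{"delta_pos":[0,0,-80],"yaw":0},{"delta_pos":[0,0,-110],"yaw":0},{"delta_pos":[0,0,-130],"yaw":0},{"delta_pos":[0,10,-140],"yaw":0},{"delta_pos":[5,35,-140],"yaw":0},{"delta_pos":[10,70,-140],"yaw":0},{"delta_pos":[15,100,-140],"yaw":0},{"delta_pos":[20,120,-140],"yaw":0},{"delta_pos":[20,120,-140],"yaw":0}]' && python3 look.py 30 top scene && python3 - <<'E'
from h import *
fr,o=pickle.load(open("w30.pkl","rb"))
cv2.imwrite("pics/scene30.png",fr["scene"]["color"]);cv2.imwrite("pics/top30.png",fr["top"]["color"])
crop(fr["scene"],240,150,140,105,5.6,"pics/s30c.png")
E
```

```text
time: 27.23
ee_pos: [0.4356, 0.4966, 0.2411]
ee_rot: [0.262, -3.122, 0.04]
contact_force: [-0.3, 1.1, 1.0]
opening: 0.0853
27.3333 [0.4371 0.494  0.2413] F rail [0.  0.  0.2] M [-0.02  0.02 -0.04] -170.51405440707222
notch in rail approx [-287.3  455.9] nose y 625.9
```

View pics/s30c.png

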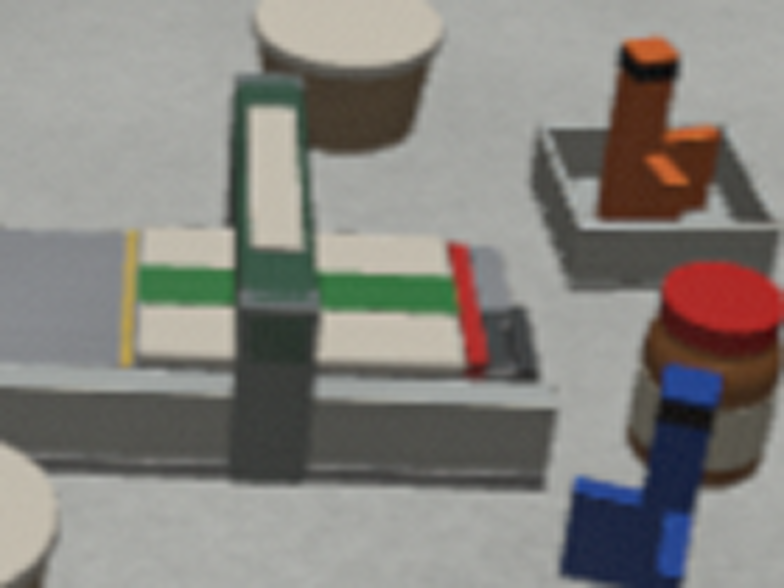

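View pics/top30.png

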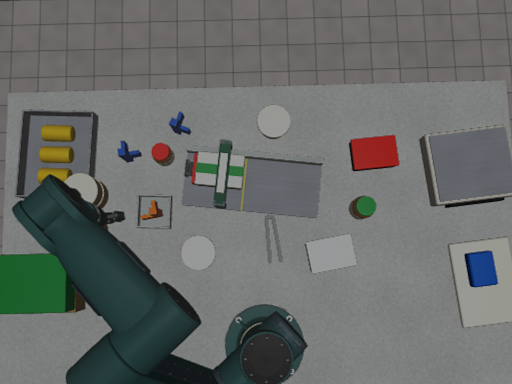

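View pics/t30.png

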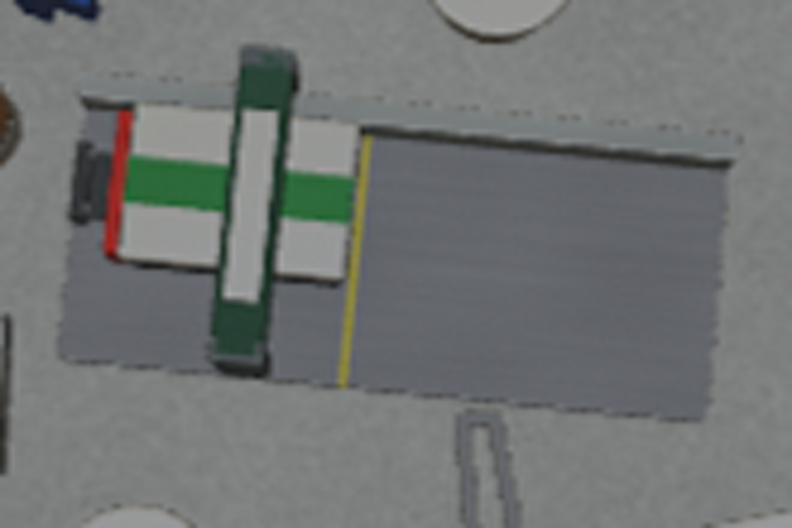

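```bash
python3 - <<'E'
from h import *
from scipy.optimize import least_squares
fr,o=pickle.load(open("w30.pkl","rb")); T,S=fr["top"],fr["scene"]
A=lambda u0,v0,s:(lambda u,v:np.array((u0+(u+.5)/s-.5,v0+(v+.5)/s-.5)))
t=A(170,130,4.8);s=A(240,150,5.6)
pose=lambda p,X:R.from_euler('z',p[2]).apply(np.array(X)/1000)+[p[0],p[1],.012]
def fit(obs,x0):
    g=lambda p:np.concatenate([proj(f,pose(p,X))[0]-uv for f,uv,X in obs]); r=least_squares(g,x0); return r.x,np.abs(r.fun).max().round(1)
rail,e=fit([(T,t(60,361),(-195,250,0)),(T,t(343,387),(-195,30,0)),(T,t(734,164),(0,-250,45)),(T,t(83,107),(0,250,45)),(T,t(370,138),(0,30,0)),(T,t(705,420),(-195,-250,0))],[.67,.02,-.12])
pk,e2=fit([(T,t(134,104),(60,85,55)),(T,t(360,121),(60,-85,55)),(T,t(343,278),(-60,-85,55)),(T,t(119,259),(-60,85,55))],[.6,.1,-.12])
print(rail,e,pk,e2,(R.from_euler('z',-rail[2]).apply(np.r_[pk[:2]-rail[:2],0])*1000).round(1),pk[2]-rail[2],"expect (-60,120)")
E
```

```text
[ 0.66688146  0.01658288 -0.12067172] 1.3 [ 0.62349336  0.14351333 -0.112495  ] 0.5 [-58.4 120.8   0. ] 0.008176718449273937 expect (-60,120)
```

Measured pack pose (−58, 121) mm against the expected (−60, 120), so the gate is home within what the picture can resolve. I'm handing in.

```bash
python3 -c "
from workcell import robot
print(robot.finish_job())"
```

```text
the job is handed in; nothing more can be done
None
```

I pressed the meal pack flush against the rail before its nose reached the yellow line. I then fed it under the bridge until it pushed the red gate home, and stood the stick back upright in its caddy. The job was handed in at about 27 s. The hand-in gives no verdict, so the checks below are all I have to go on.

**Forces:**
- **Against the rail:** about 10 N at most while first pressing it flush, then 2–6 N while feeding.
- **Into the gate:** about 10 N while sliding it. At the end the force rose to 16–17 N and the pack stopped moving, which is how I judged the gate fully home.

**Last pictures:**
- **Pack:** the top view puts it at (-58, 121) mm in the rail's frame, yaw +0.008 rad. Flush and fully home would be (-60, 120), so it agrees to about 2 mm, close to what that camera can resolve.
- **Gate and stick:** the gate is closed up against its stop. The stick stands free in the caddy and the gripper is clear of everything, with no contact force.
- **Everything else:** the other objects look unmoved.

**What did not agree:**
- **Cameras:** they differed by a few millimetres and up to 0.015 rad on the rail. Pack edges measured at its top and bottom differed by 4–8 mm in the wrist picture, so I relied on contact force for the final fits.
- **Tool tilt:** the tool tilted about 1.5° under the pushing load. I set the stick down with that lean, and it pressed on the caddy floor with about 18 N for a moment before I eased off and let go.

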